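Put the laser lens away in the roll-top bench store

TASK

Put the spare laser lens away from the dust: roll the bench store's tambour door right up by its knob, stand the aluminium lens canister upright and centred on the round cork pad inside, setting it down without a drop. Then roll the tambour back down, firmly enough to click past its catch, until it is fully shut. Leave the jar and bottle in the store and the mug and red tin on the bench standing where they are.

Things in the scene. Friction and masses are not known exactly. Their poses are not given: they have to be found in the camera images.
- store: Fixed brown wooden roll-top store, 418 wide (y), 298 deep, 209 mm high. Origin: on the bench, mid width, 169 mm behind its front edge; x runs from front to back, z up. Floor at z=31 mm; three bays 90 mm wide (middles y=-90, 0, 90, x=-85 mm), ribs 14 mm high. Sill: top z=56, front x=-165 mm. A fixed hood covers it from x=20 mm back; with the door up it is open above x=-150 to -10 mm.
- axis (a point): Centre of the round groove in which the slats run: at x=-20, y=0, z=60 mm of the store, same axes as the store. The door rolls about its y axis. The slats lie 131 to 139 mm from it; the two side cheeks (14 mm thick) reach out to 149 mm.
- lead (a joint): How far the segmented tambour (brown lead rail, 14 pale slats, 386 mm wide) is rolled up, rad about the axis: 0 fully shut on the sill, 1.62 right up at its stop. Starts partly open; stays where left. Rolling takes 1 to 6 N at the knob. At 0.11 the rail meets a sprung roller catch at the sill: a firm push of about 11 N there, then it snaps past at about 0.05 and is drawn home; shut is below 0.03.
- knob (a point): Middle of the black knob on the lead rail, where to grip: a cylinder 30 mm across, 20 long, on a thinner stem, its axis square to the door; 28 mm above the rail's face, 169 mm from the axis point. At joint value q it stands q+0.089 rad up from straight ahead of the axis (store -x): shut it faces the robot at z=75 mm, right up it points up, leaning 8 degrees back, at z=227 mm.
- lens_mid (a point): Middle of the loose lens canister: an upright aluminium cylinder 40 mm across and 80 mm high with a blue band and a black ribbed cap (top 25 mm); 0.13 to 0.25 kg. The point lies on its axis, 40 mm above its underside; z along the axis. It starts standing on the bench to the robot's right.
- pad: Round cork pad 60 mm across and 4 mm thick, fixed to the floor of one of the store's three middle bays (which one varies). Origin: centre of its underside, so its top is 4 mm above it.
- jar: Loose glass jar with a yellow lid, 50 mm across, 76 mm high, standing in another bay of the store. Origin: centre of its underside.
- bottle: Loose amber bottle with a white cap, 44 mm across, 86 mm high, standing in the third bay. Origin: centre of its underside.
- mug: Loose white mug, 82 mm across, 95 mm high, on the bench to the robot's left. Origin: centre of its underside.
- tin: Loose red tin, 100 mm across, 111 mm high, on the bench to the right of the store. Origin: centre of its underside.
Not all that is in view belongs to the job. What is shaped like the mug but blue, orange or purple is not meant.

How it is judged:
By the outcome, as a careful person would: the job done as asked, in the order asked, and still so for the second after the job is handed in, with the robot touching nothing.
It also fails if it takes over 72 s, if anything falls off the work surface, if the arm or the gripper's body presses on something with over 40 N, if the wrist force passes 120 N, or if a joint passes its speed limit or range.

ROBOT

A 7-joint arm with a two-finger parallel gripper is mounted at the origin on the work surface. World frame = base frame: x ahead of the robot, y to its left, z up, the work surface at z = 0. Lengths are in m, angles in rad, forces in N, time in s.
With the tool pointing down it reaches from about 0.425 to 0.925 m from the base axis. Payload 6.8 kg.
Tool frame: the origin (TCP) lies where the fingers leave the gripper's body, on its centre line; the fingertips stand 73 mm ahead of it and the grasp point (between the pads) lies 54 mm ahead of it; z points along the fingers, y is the direction in which the jaws open and shut (so a half turn about z gives the same grasp; the last joint's range is limited). The gripper opens to 85 mm and grips with 20 to 120 N. Pads are 22 mm wide; open, the fingers measure 114 mm over their backs; the gripper's body (76 mm by 85 mm) begins 54 mm behind the grasp point. The pads swing forward as they close: fully open they stand 13 mm farther back than shut.
Start: joints at [-1.383, 0.477, 0.022, 1.555, -0.011, 1.109, -0.083], TCP at [0.197, 0.646, 0.304] pointing down, gripper open.
Joint ranges: [-2.96, 2.96], [-0.34, 2.1], [-1.41, 1.46], [0.24, 2.44], [-1.37, 4.51], [0.17, 1.92], [-2.96, 2.96]. Speed limits (rad/s): [2.39, 2.39, 3.14, 3.14, 3.14, 3.14, 3.14].

INTERFACE

Orientations are given as a rotation vector (axis times angle).
In Python, from bench import r gives the robot as it stands.
- The arm moves only by the shell command python3 -m handwheel 'ROWS' [FORCE]. ROWS is JSON, a list that holds one entry, the list of rows, each a list of 7 numbers: the shift along the world's x, y, z in m, then the turn, a rotation vector about the world's x, y, z in rad, then the finger opening in m, from 0 to 0.0854. A call has 1 to 10 rows; each row shifts and turns the commanded pose from where the row before left it; what a row does not reach is not made up. A row lasts 1/12 s, in which the tool goes at most 41.7 mm and 7.16 degrees, less where a joint would pass 70% of its speed; a pose out of reach is approached as far as the arm can. A call is refused whole if a number of a shift passes 0.0417 or a number of a turn 0.125, either way. A call with a gripper value outside its range is refused whole. The fingers move at their own pace and stop on an object; FORCE is the grip in N (left out, the last holds). Time passes only in rows, so rows that do not move let the fingers close. It gives the time, the measured TCP pose, the force and the opening at its end, in the units of the state.
- r.get_obs(): the state, without advancing time (a new reading comes with each control period).
- r.grab_frame(name): name is "scene" or "top"; returns (picture, depth): 480x640x3 uint8, red, green, blue; 480x640 float32, m along the optical axis (not along the pixel's ray), 0 where there is no reading.
- r.get_calibration(name): a dict with "vertical_fov" (degrees; the focal length in pixels is half the picture's height over the tangent of half this angle, whatever the lens; pixels are square), "cx", "cy" (the principal point, pixels), "k1" (the pictures are not rectified: a ray, as slopes to the right and down, at radius r is drawn at 1 + k1 r^2 times it, then the intrinsics apply), "R" (3x3) and "t" (3): a world point X has camera coordinates R X + t. Camera axes: x right, y down, z forward; pixel columns grow to the right and rows downward; lengths in m; the calibration is good to about 2 mm. A picture is of the moment at which its call begins. get_calibration takes no time and is no camera call.
- r.hand_in(): hands the job in, once; it reports no verdict.
Trained networks look in the newest picture that a camera, given by its name, has taken for a name from the list of things; names that differ only in an ending like _2 or _b are one class to them, and where a whole thing is asked for, a point or a joint stands for the part that bears it (a point fixed in the world has none). Each returns a list of dicts, best first, with "p" (0 to 1); they miss things now and then, are a little off and sometimes report something else, mostly with a low value. They report only what shows in the picture. A call takes as long as a camera call. They do not tell look-alikes from the thing itself.
- r.masks_of(label, camera): "pixels" (480x640 bool, what is visible of it) and "at" ([column, row] in pixels, amid what is visible of it).
The state is a dict: "clock": time; "joints": joint angles; "qvel": joint speeds; "tau": joint torques, N m; "tcp_pos": TCP position; "orientation": TCP orientation; "contact_force": force on the tool from outside, world axes, zero at the start; "moment": the same for the moment, N m; "grip_width": finger opening in m.
Only numpy, scipy, OpenCV 4.12 (cv2) and the standard library are available. Lean on these libraries where they do the work, as an engineer would, in place of code of your own. Each camera call takes 0.05 s, during which the arm holds its last target.

## Working session

There is one attempt and no reset: what is moved stays moved. The work goes in short steps, Python scripts to look and compute and a shell command to move; the robot and the scene stay as the last step left them, time stands still between calls to the robot, and variables do not carry over. Pictures are saved under pics/ and viewed, and the job is handed in when it is done.

```bash
ls -la; mkdir -p pics
python3 - <<'E'
from bench import r
import cv2
o=r.get_obs()
for k,v in o.items(): print(k,v)
for n in ("scene","top"):
    c=r.get_calibration(n); print(n,c)
    p,d=r.grab_frame(n)
    cv2.imwrite(f"pics/{n}0.png",p[:,:,::-1])
E
```

```text
total 12
drwxr-xr-x  3 agent agent 4096 Dec  6 12:03 .
drwxr-xr-x 23 root  root  4096 Dec  6 12:03 ..
drwxr-xr-x  2 agent agent 4096 Dec  6 12:03 pics
clock 0.0
joints [-1.38309439  0.47780542  0.02232805  1.55642909 -0.01148146  1.10929471
 -0.08308908]
qvel [-1.10700050e-03  7.72180551e-05 -5.21768803e-04 -3.86993855e-04
  6.14248099e-04 -3.09212062e-04 -4.39449565e-04]
tau [-1.09854800e-04 -5.96442819e+01  1.60793625e+00 -2.81203938e+01
  1.24320877e-02  9.09651106e-03  1.91646950e-05]
tcp_pos [0.19663776 0.64525439 0.30293125]
orientation [-4.62854487e-01 -3.10718489e+00  2.83417426e-03]
contact_force [-0.22560207 -0.02607357 -0.35458135]
moment [-0.02938486 -0.04670469  0.09318397]
grip_width 0.08524908217586416
scene {'vertical_fov': 51.42956677499718, 'cx': 317.9906200896274, 'cy': 248.61086496257022, 'k1': -0.020050377321852983, 'R': array([[-0.9558819 , -0.2937415 ,  0.00239368],
       [-0.27814527,  0.9024485 , -0.328971  ],
       [ 0.09447226, -0.31512321, -0.94433699]]), 't': array([0.51346458, 0.00258707, 1.3165594 ])}
top {'vertical_fov': 45.94609803674195, 'cx': 315.6158439543903, 'cy': 240.92652204201696, 'k1': 0.022831220042576726, 'R': array([[-0.02666112, -0.99961857, -0.00720469],
       [-0.98939194,  0.02741658, -0.14266012],
       [ 0.14280324,  0.00332478, -0.98974551]]), 't': array([0.17673535, 0.4917183 , 1.6913357 ])}
```

View pics/scene0.png

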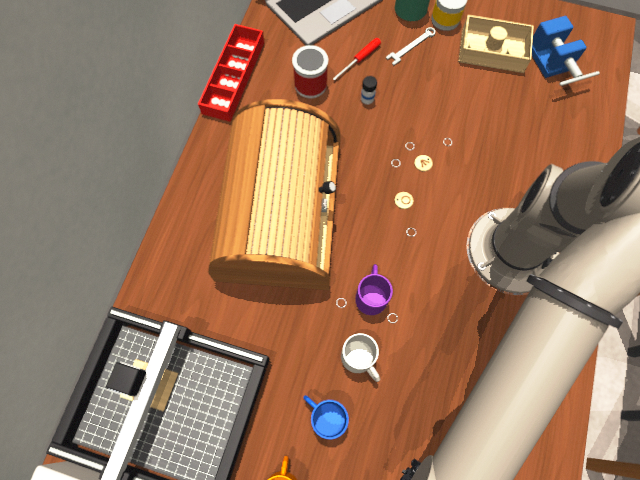

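View pics/top0.png

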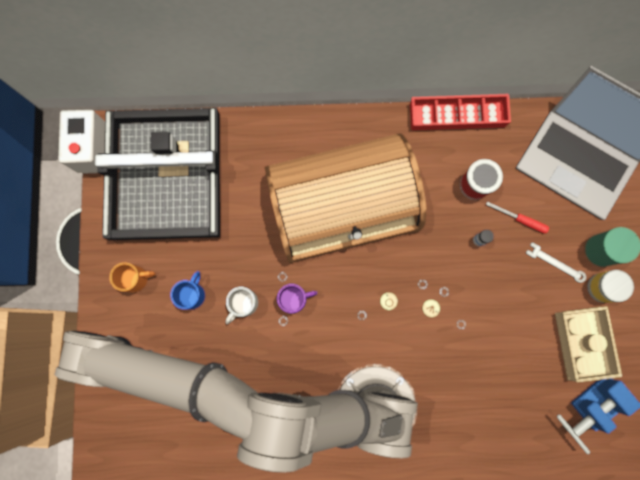

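```bash
cat > h.py <<'E'
import numpy as np, cv2
from bench import r
def cal(n):
    c=r.get_calibration(n); f=240/np.tan(np.radians(c['vertical_fov'])/2)
    K=np.array([[f,0,c['cx']],[0,f,c['cy']],[0,0,1]]); D=np.array([c['k1'],0,0,0,0])
    return K,D,c['R'],c['t']
def unproj(n,uv,z):
    K,D,R,t=cal(n); uv=np.asarray(uv,float).reshape(-1,1,2)
    s=cv2.undistortPoints(uv,K,D)[:,0]; z=np.asarray(z).reshape(-1)
    P=np.c_[s*z[:,None],z]; return (P-t)@R
def ray_at(n,uv,zw):
    """intersect ray with world plane z=zw"""
    K,D,R,t=cal(n); s=cv2.undistortPoints(np.asarray(uv,float).reshape(-1,1,2),K,D)[:,0]
    d=np.c_[s,np.ones(len(s))]@R; o=-R.T@t
    return o+d*((zw-o[2])/d[:,2])[:,None]
def proj(n,P):
    K,D,R,t=cal(n); P=np.asarray(P,float).reshape(-1,3)
    return cv2.projectPoints(P,cv2.Rodrigues(R)[0],t,K,D)[0][:,0]
def cloud(n,d,m=None):
    ok=d>0
    if m is not None: ok&=m
    v,u=np.nonzero(ok); return unproj(n,np.c_[u,v],d[v,u]),np.c_[u,v]
E
python3 - <<'E'
from h import *
out={}
for n in ("scene","top"):
    p,d=r.grab_frame(n); out[n+"_p"]=p; out[n+"_d"]=d
    for l in ("store","lens_mid","knob","jar","bottle","pad","mug","tin"):
        ms=r.masks_of(l,n)
        for i,m in enumerate(ms):
            out[f"{n}_{l}_{i}"]=m["pixels"]
            P,_=cloud(n,d,m["pixels"])
            print(n,l,i,round(m["p"],2),np.round(m["at"]),m["pixels"].sum(),np.round(np.median(P,0),3) if len(P) else None, np.round(P.min(0),3), np.round(P.max(0),3))
np.savez("m0.npz",**out)
print(r.get_obs()["clock"])
E
```

```text
scene store 0 0.58 [278. 197.] 20254 [0.605 0.112 0.184] [ 0.435 -0.158 -0.002] [0.808 0.312 0.215]
scene lens_mid 0 0.9 [370.  88.] 326 [ 0.49  -0.331  0.066] [ 0.471 -0.391  0.   ] [ 0.512 -0.321  0.085]
scene knob 0 0.79 [288. 186.] 9804 [0.584 0.08  0.192] [ 0.474 -0.134  0.029] [0.702 0.268 0.205]
scene mug 0 0.93 [374. 296.] 1293 [0.324 0.228 0.032] [ 0.276  0.15  -0.005] [0.365 0.282 0.1  ]
scene mug 1 0.82 [280. 476.] 283 [0.407 0.687 0.072] [ 0.376  0.651 -0.002] [0.435 0.711 0.1  ]
scene mug 2 0.74 [328. 418.] 1114 [0.342 0.548 0.007] [ 0.305  0.511 -0.003] [0.406 0.59  0.1  ]
scene mug 3 0.62 [357. 354.] 1289 [0.314 0.385 0.014] [ 0.257  0.343 -0.002] [0.359 0.437 0.1  ]
scene tin 0 0.9 [311.  70.] 1535 [ 0.659 -0.317  0.106] [ 0.618 -0.485 -0.008] [ 0.737 -0.289  0.119]
top store 0 0.83 [343. 196.] 14737 [0.598 0.072 0.185] [ 0.434 -0.179 -0.012] [0.842 0.321 0.217]
top lens_mid 0 0.49 [481. 238.] 238 [ 0.491 -0.335  0.077] [ 0.473 -0.375 -0.004] [ 0.525 -0.321  0.09 ]
top knob 0 0.95 [352. 198.] 7951 [0.585 0.067 0.191] [ 0.474 -0.134  0.025] [0.704 0.268 0.21 ]
top jar 0 0.66 [346. 194.] 14509 [0.598 0.072 0.185] [ 0.434 -0.158 -0.007] [0.839 0.312 0.217]
top mug 0 0.79 [289. 299.] 676 [0.33  0.24  0.009] [ 0.283  0.169 -0.007] [0.363 0.287 0.105]
top mug 1 0.71 [128. 277.] 904 [0.401 0.735 0.044] [ 0.357  0.65  -0.007] [0.442 0.767 0.108]
top mug 2 0.57 [188. 292.] 877 [0.347 0.554 0.029] [ 0.3    0.507 -0.008] [0.41  0.614 0.105]
top tin 0 0.85 [481. 180.] 1251 [ 0.66  -0.331  0.109] [ 0.618 -0.422 -0.006] [ 0.748 -0.29   0.122]
1.0
```

```bash
cat > fit.py <<'E'
from h import *
from scipy.optimize import least_squares
o=np.load("m0.npz")
for n in ("scene","top","both"):
    Ps=[];Ss=[]
    for k in (("scene","top") if n=="both" else (n,)):
        m=cv2.erode(o[f"{k}_knob_0"].astype(np.uint8),np.ones((5,5)))>0
        P,_=cloud(k,o[f"{k}_d"],m); Ps.append(P[P[:,2]>0.13])
        S,_=cloud(k,o[f"{k}_d"],o[f"{k}_store_0"]); Ss.append(S[S[:,2]>0.06])
    P=np.vstack(Ps);S=np.vstack(Ss)
    def f(a,rad=None):
        x0,yaw,rr=a
        xl=np.cos(yaw)*(P[:,0]-x0)+np.sin(yaw)*P[:,1]   # local x offset from axis line through (x0,0)
        return np.hypot(xl,P[:,2]-.06)-rr
    s=least_squares(f,[.6,.2,.139],loss="soft_l1",f_scale=.002)
    x0,yaw,rr=s.x
    yl=-np.sin(yaw)*S[:,0]+np.cos(yaw)*S[:,1]
    lo,hi=np.percentile(yl,[.3,99.7]); 
    ylt=-np.sin(yaw)*P[:,0]+np.cos(yaw)*P[:,1]
    l2,h2=np.percentile(ylt,[.5,99.5])
    print(n,"x0",x0,"yaw",yaw,"rad",rr,"res",np.abs(f(s.x)).mean(),"width",hi-lo,"mid",(hi+lo)/2,"slats",h2-l2,(h2+l2)/2)
    for ym in ((hi+lo)/2,(h2+l2)/2):
        c,sn=np.cos(yaw),np.sin(yaw)
        # axis pt: local xl = c*x0 ; local y=ym
        xl=c*x0
        A=np.array([c*xl-sn*ym, sn*xl+c*ym]); 
        print("  axis pt",A," store origin",A+.02*np.array([c,sn]))
E
python3 fit.py
```

```text
scene x0 0.6396926384738867 yaw 0.21757053075088859 rad 0.1387244947555925 res 0.0020021478235113465 width 0.41765030120906 mid -0.05893163519831507 slats 0.3637711838681692 -0.05950024390633162
  axis pt [0.62260722 0.07728517]  store origin [0.64213571 0.08160233]
  axis pt [0.62272996 0.07672997]  store origin [0.64225845 0.08104713]
top x0 0.6406198254414408 yaw 0.22073532206707122 rad 0.1386099820639379 res 0.0031054395910779446 width 0.41531102063809267 mid -0.06214958045980494 slats 0.36339636318083257 -0.06221724868945037
  axis pt [0.62351736 0.07621705]  store origin [0.64303209 0.08059599]
  axis pt [0.62353217 0.07615103]  store origin [0.64304691 0.08052997]
both x0 0.6400657658186575 yaw 0.21898343972438308 rad 0.1386839727341801 res 0.0024973876390783846 width 0.4176101481264274 mid -0.059945995399121724 slats 0.36389981457452225 -0.06080940340003111
  axis pt [0.62288223 0.07721125]  store origin [0.6424046 0.081556 ]
  axis pt [0.62306979 0.07636846]  store origin [0.64259217 0.08071321]
```

Run:
```python
import cv2,numpy as np
o=np.load("m0.npz")
a=cv2.resize(o["top_p"][120:270,250:510],None,fx=3,fy=3,interpolation=cv2.INTER_CUBIC)
cv2.imwrite("pics/c1.png",a[:,:,::-1])
a=cv2.resize(o["scene_p"][30:290,200:400],None,fx=2.3,fy=2.3,interpolation=cv2.INTER_CUBIC)
cv2.imwrite("pics/c2.png",a[:,:,::-1])
```

```text
(no output)
```

View pics/c1.png

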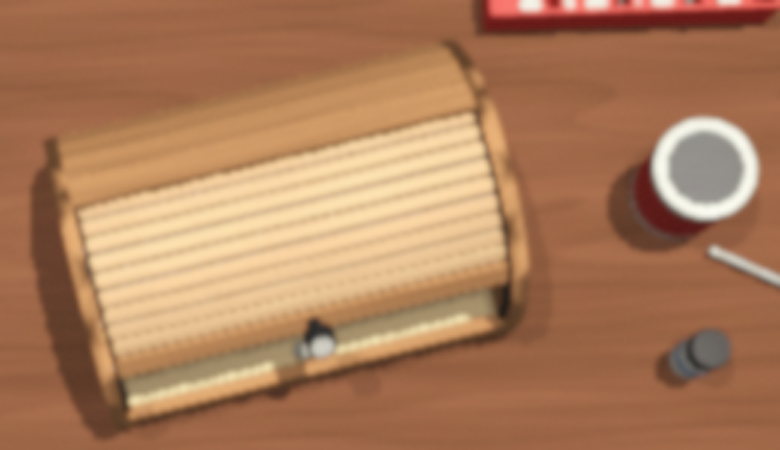

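View pics/c2.png

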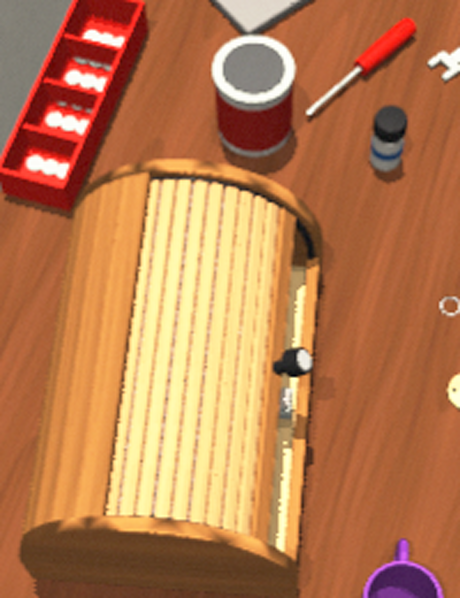

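Crops: canister (black cap, blue band) is at scene (369,90)/top (484,239); the only candidates besides it are the red tin at top (484,180) and the yellow jar at top (611,287), and neither fits. Knob at scene (329,187)/top (356,234).

```bash
cat >> h.py <<'E'
YAW=0.219; ORG=np.array([0.6425,0.0812,0.0])
RS=cv2.Rodrigues(np.array([0,0,YAW]))[0]
def s2w(p): return np.asarray(p,float)@RS.T+ORG
def w2s(p): return (np.asarray(p,float)-ORG)@RS
def knob(q,rad=.169):
    a=q+.089; return s2w([-.02-rad*np.cos(a),0,.06+rad*np.sin(a)])
def dirs(q):
    a=q+.089; return RS@[-np.cos(a),0,np.sin(a)], RS@[np.sin(a),0,np.cos(a)]  # outward, tangential (opening)
E
python3 - <<'E'
from h import *
o=np.load("m0.npz")
for q in np.arange(.3,.9,.05): print(round(q,2),*[np.round(proj(n,[knob(q),knob(q,.179)]),0).tolist() for n in("scene","top")],np.round(knob(q),3))
for n,(u0,u1,v0,v1) in dict(scene=(310,345,170,200),top=(340,370,220,245)).items():
    d=o[n+"_d"]; p=o[n+"_p"]
    m=np.zeros(d.shape,bool); m[v0:v1,u0:u1]=1
    sat=p.max(2).astype(int)-p.min(2)
    P,uv=cloud(n,d,m&(sat<35)); L=w2s(P); rr=np.hypot(L[:,0]+.02,L[:,2]-.06); k=(rr>.15)&(abs(L[:,1])<.04)
    print(n,k.sum(),np.median(L[k],0),L[k].min(0),L[k].max(0),"ang",np.median(np.arctan2(L[k,2]-.06,-(L[k,0]+.02)))-.089, uv[k].mean(0), np.percentile(rr[k],[5,50,95]))
# canister
for n in("scene","top"):
    P,uv=cloud(n,o[n+"_d"],o[n+"_lens_mid_0"]); 
    T=P[P[:,2]>.075]; print("lens top",n,T.mean(0),len(T),T.min(0),T.max(0))
E
```

```text
0.3 [[339.0, 196.0], [343.0, 195.0]] [[357.0, 244.0], [358.0, 247.0]] [0.47  0.043 0.124]
0.35 [[338.0, 194.0], [341.0, 194.0]] [[357.0, 243.0], [358.0, 246.0]] [0.474 0.044 0.132]
0.4 [[336.0, 193.0], [340.0, 192.0]] [[357.0, 241.0], [358.0, 244.0]] [0.477 0.044 0.139]
0.45 [[335.0, 191.0], [338.0, 191.0]] [[357.0, 239.0], [358.0, 242.0]] [0.481 0.045 0.147]
0.5 [[333.0, 190.0], [336.0, 189.0]] [[357.0, 238.0], [357.0, 240.0]] [0.486 0.046 0.154]
0.55 [[331.0, 189.0], [334.0, 188.0]] [[356.0, 236.0], [357.0, 238.0]] [0.491 0.047 0.161]
0.6 [[329.0, 187.0], [332.0, 186.0]] [[356.0, 233.0], [357.0, 236.0]] [0.496 0.049 0.167]
0.65 [[327.0, 186.0], [330.0, 185.0]] [[356.0, 231.0], [356.0, 233.0]] [0.501 0.05  0.174]
0.7 [[324.0, 185.0], [327.0, 183.0]] [[355.0, 229.0], [356.0, 231.0]] [0.507 0.051 0.18 ]
0.75 [[322.0, 183.0], [324.0, 182.0]] [[355.0, 226.0], [356.0, 228.0]] [0.513 0.052 0.186]
0.8 [[319.0, 182.0], [322.0, 181.0]] [[354.0, 224.0], [355.0, 226.0]] [0.519 0.054 0.191]
0.85 [[316.0, 181.0], [319.0, 179.0]] [[354.0, 221.0], [355.0, 223.0]] [0.526 0.055 0.196]
0.9 [[313.0, 180.0], [315.0, 178.0]] [[353.0, 219.0], [354.0, 220.0]] [0.532 0.057 0.201]
scene 131 [-0.14850689  0.00459557  0.17551413] [-0.16330836 -0.01172787  0.16013638] [-0.13162598  0.01540241  0.1855251 ] ang 0.6479566482397057 [327.88549618 187.26717557] [0.1599772  0.17569758 0.17892484]
top 92 [-0.15168519  0.00048478  0.17717468] [-0.16365145 -0.01305619  0.16357898] [-0.13090028  0.01339208  0.18866164] ang 0.6521431215298104 [356.0326087  232.91304348] [0.16413525 0.17525163 0.18157943]
lens top scene [ 0.49240328 -0.3408141   0.07954266] 130 [ 0.47298519 -0.36358172  0.07503998] [ 0.51036804 -0.32207112  0.08518899]
lens top top [ 0.49312038 -0.34212467  0.08144438] 130 [ 0.47303992 -0.36326703  0.075051  ] [ 0.51210419 -0.32093569  0.09008748]
```

```bash
python3 -m handwheel '[[[0.007,-0.016,0,0,0,0.014,0.085],[0.014,-0.0335,0,0,0,0.0287,0.085],[0.014,-0.0335,0,0,0,0.0287,0.085],[0.014,-0.0335,0,0,0,0.0287,0.085],[0.014,-0.0335,0,0,0,0.0287,0.085],[0.014,-0.0335,0,0,0,0.0287,0.085],[0.014,-0.0335,0,0,0,0.0287,0.085],[0.014,-0.0335,0,0,0,0.0287,0.085],[0.014,-0.0335,0,0,0,0.0287,0.085]]]' 40; python3 -c "
from h import *
o=r.get_obs();print(o['joints'],o['clock'])"
```

```text
clock: 1.75
tcp_pos: [0.3162, 0.36, 0.3041]
orientation: [0.08, 3.14, 0.001]
contact_force: [1.3, 0.0, 0.0]
grip_width: 0.0849
[-1.03803738  0.15171553  0.0640833   2.01325495 -0.01175889  0.97629767
  0.55196808] 1.75
```

```bash
python3 -m handwheel '[[[0.014,-0.0335,0,0,0,0.0287,0.085],[0.014,-0.0335,0,0,0,0.0287,0.085],[0.014,-0.0335,0,0,0,0.0287,0.085],[0.014,-0.0335,0,0,0,0.0287,0.085],[0.014,-0.0335,0,0,0,0.0287,0.085],[0.014,-0.0335,0,0,0,0.0287,0.085],[0.014,-0.0335,0,0,0,0.0287,0.085],[0.014,-0.0335,0,0,0,0.0287,0.085],[0.014,-0.0335,0,0,0,0.0287,0.085],[0,0,0,0,0,0,0.085]]]' 40
python3 - <<'E'
from h import *
o=r.get_obs();print(o['joints'],o['clock'])
R=cv2.Rodrigues(o['orientation'])[0]; print(np.round(R,3)); print("storeframe tool axes\n",np.round(RS.T@R,3))
E
```

```text
clock: 2.58
tcp_pos: [0.4437, 0.0537, 0.3045]
orientation: [-0.311, 3.124, -0.003]
contact_force: [-0.1, -0.9, -0.3]
grip_width: 0.0846
[-0.59435275  0.08710977  0.35722535  2.09463893 -0.03448514  0.96379512
  1.55029109] 2.5833
[[-0.98  -0.197  0.002]
 [-0.197  0.98  -0.002]
 [-0.002 -0.002 -1.   ]]
storeframe tool axes
 [[-1.     0.021  0.002]
 [ 0.021  1.    -0.002]
 [-0.002 -0.002 -1.   ]]
```

```bash
python3 -m handwheel '[[[-0.002,-0.004,-0.002,0.0217,-0.0976,0.004,0.085],[-0.002,-0.004,-0.002,0.0217,-0.0976,0.004,0.085],[-0.002,-0.004,-0.002,0.0217,-0.0976,0.004,0.085],[-0.002,-0.004,-0.002,0.0217,-0.0976,0.004,0.085],[-0.002,-0.004,-0.002,0.0217,-0.0976,0.004,0.085],[0,0,0,0,0,0,0.085]]]'
cat > st.py <<'E'
from h import *
o=r.get_obs();print(np.round(o['joints'],3),o['clock'],np.round(o['contact_force'],1),round(o['grip_width'],4))
R=cv2.Rodrigues(o['orientation'])[0]; A=RS.T@R; G=o['tcp_pos']+.054*R[:,2]
print("tool z(store)",np.round(A[:,2],3),"tool y",np.round(A[:,1],3),"tilt deg",np.degrees(np.arctan2(A[0,2],-A[2,2])).round(1))
L=w2s(G);print("grasp world",np.round(G,4),"store",np.round(L,4),"tcp store",np.round(w2s(o['tcp_pos']),4),"angle q",np.round(np.arctan2(L[2]-.06,-(L[0]+.02))-.089,3),"rad",np.hypot(L[0]+.02,L[2]-.06).round(4))
E
python3 st.py
```

```text
clock: 3.08
tcp_pos: [0.4283, 0.0388, 0.292]
orientation: [-0.297, 2.628, 0.079]
contact_force: [-1.1, -0.5, -0.1]
grip_width: 0.0853
[-0.577 -0.128  0.316  2.403  0.143  0.364  1.423] 3.0833 [-1.1 -0.5 -0.1] 0.0853
tool z(store) [ 0.479  0.005 -0.878] tool y [-0.007  1.     0.002] tilt deg 28.6
grasp world [0.4535 0.0447 0.2446] store [-0.1924  0.0055  0.2446] tcp store [-0.2183  0.0052  0.292 ] angle q 0.73 rad 0.2526
```

```bash
python3 -m handwheel '[[[0.007,0.001,-0.0125,0,0,0,0.085],[0.007,0.001,-0.0125,0,0,0,0.085],[0.007,0.001,-0.0125,0,0,0,0.085],[0.007,0.001,-0.0125,0,0,0,0.085],[0,0,0,0,0,0,0.085]]]'; python3 st.py
python3 - <<'E'
from h import *
for n,(u0,u1,v0,v1) in dict(scene=(240,400,110,260),top=(280,430,170,300)).items():
    p,d=r.grab_frame(n); np.savez(f"t_{n}.npz",p=p,d=d)
    cv2.imwrite(f"pics/a_{n}.png",cv2.resize(p[v0:v1,u0:u1],None,fx=4,fy=4,interpolation=cv2.INTER_CUBIC)[:,:,::-1])
E
```

```text
clock: 3.5
tcp_pos: [0.4607, 0.045, 0.2426]
orientation: [-0.3, 2.631, 0.077]
contact_force: [0.2, 0.6, 0.1]
grip_width: 0.0849
[-0.599  0.048  0.382  2.401 -0.104  0.202  1.673] 3.5 [0.2 0.6 0.1] 0.0849
tool z(store) [ 0.475  0.005 -0.88 ] tool y [-0.008  1.     0.001] tilt deg 28.4
grasp world [0.4857 0.0508 0.1951] store [-0.1597  0.0044  0.1951] tcp store [-0.1853  0.0041  0.2426] angle q 0.68 rad 0.1943
```

View pics/a_scene.png

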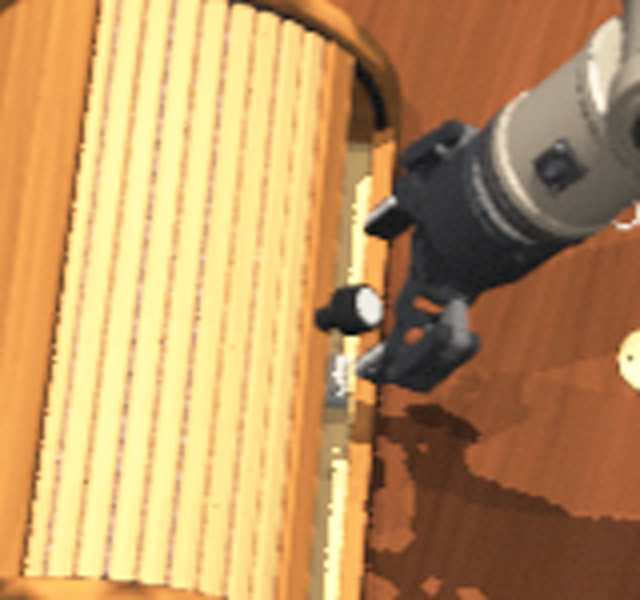

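View pics/a_top.png

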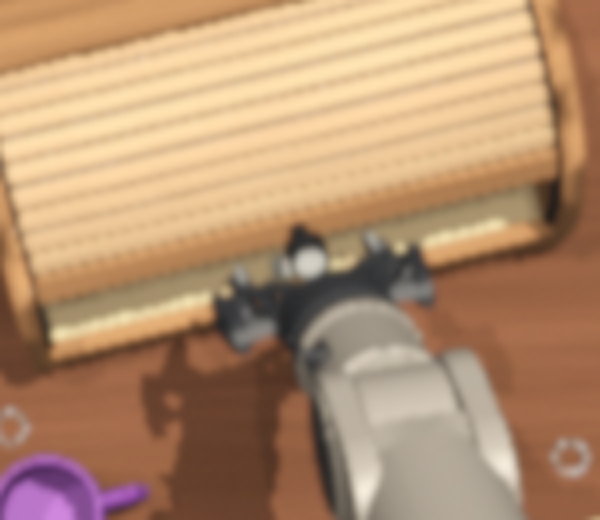

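```bash
python3 -m handwheel '[[[0.0066,0.001,-0.0074,-0.0145,0.065,0,0.085],[0.0066,0.001,-0.0074,-0.0145,0.065,0,0.085],[0.0066,0.001,-0.0074,-0.0145,0.065,0,0.085],[0,0,0,0,0,0,0.085]]]'; python3 st.py
python3 - <<'E'
from h import *
for n,(u0,u1,v0,v1) in dict(scene=(260,380,130,240)).items():
    p,d=r.grab_frame(n); np.savez(f"t_{n}.npz",p=p,d=d)
    cv2.imwrite(f"pics/b_{n}.png",cv2.resize(p[v0:v1,u0:u1],None,fx=4,fy=4,interpolation=cv2.INTER_CUBIC)[:,:,::-1])
E
```

```text
clock: 3.93
tcp_pos: [0.4822, 0.0482, 0.2228]
orientation: [-0.322, 2.825, 0.052]
contact_force: [1.7, 0.2, -0.6]
grip_width: 0.0851
[-0.563  0.174  0.373  2.267 -0.178  0.418  1.745] 3.9333 [ 1.7  0.2 -0.6] 0.0851
tool z(store) [ 0.295  0.004 -0.955] tool y [-0.008  1.     0.002] tilt deg 17.2
grasp world [0.4977 0.0519 0.1712] store [-0.1477  0.0029  0.1712] tcp store [-0.1636  0.0026  0.2228] angle q 0.628 rad 0.1693
```

View pics/b_scene.png

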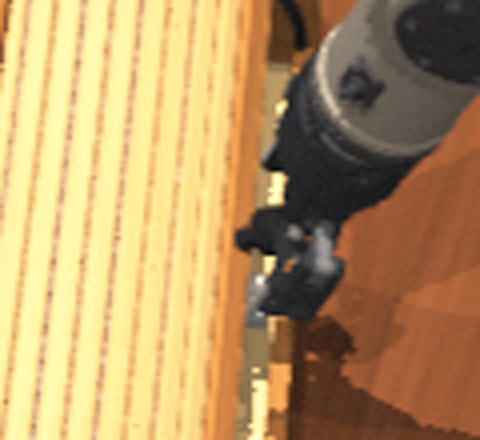

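```bash
python3 -m handwheel '[[[0,0,0,0,0,0,0.02],[0,0,0,0,0,0,0.02],[0,0,0,0,0,0,0.02],[0,0,0,0,0,0,0.02],[0,0,0,0,0,0,0.02],[0,0,0,0,0,0,0.02]]]' 40; python3 st.py
```

```text
clock: 4.48
tcp_pos: [0.4788, 0.0436, 0.2218]
orientation: [-0.314, 2.827, 0.049]
contact_force: [-4.8, -11.8, 8.8]
grip_width: 0.0286
[-0.561  0.17   0.379  2.275 -0.176  0.414  1.747] 4.4833 [ -4.8 -11.8   8.8] 0.0286
tool z(store) [ 0.295  0.002 -0.956] tool y [-0.003  1.     0.001] tilt deg 17.1
grasp world [0.4944 0.0472 0.1702] store [-0.152  -0.001   0.1702] tcp store [-0.1679 -0.0011  0.2218] angle q 0.607 rad 0.172
```

```bash
cat > arc.py <<'E'
import sys
from h import *
q0,q1,t0,t1,n,rad=map(float,sys.argv[1:7]); n=int(n)
def tcp(q,t):
    t=np.radians(t); return knob(q,rad)-.054*(RS@[np.sin(t),0,-np.cos(t)])
P=[tcp(q0+(q1-q0)*i/n,t0+(t1-t0)*i/n) for i in range(n+1)]
w=np.radians((t1-t0)/n)*(RS@[0,-1,0])
for d in np.diff(P,axis=0): print(np.round(d,4).tolist())
print("rot per row",np.round(w,4),"end",P[-1])
E
python3 arc.py .61 1.62 17 0 20 .169
```

```text
[0.0063, 0.0014, 0.0066]
[0.0066, 0.0015, 0.0063]
[0.0069, 0.0015, 0.006]
[0.0072, 0.0016, 0.0057]
[0.0074, 0.0017, 0.0053]
[0.0077, 0.0017, 0.0049]
[0.0079, 0.0018, 0.0046]
[0.0081, 0.0018, 0.0042]
[0.0083, 0.0018, 0.0038]
[0.0085, 0.0019, 0.0034]
[0.0086, 0.0019, 0.003]
[0.0088, 0.0019, 0.0025]
[0.0089, 0.002, 0.0021]
[0.009, 0.002, 0.0017]
[0.009, 0.002, 0.0013]
[0.0091, 0.002, 0.0008]
[0.0091, 0.002, 0.0004]
[0.0091, 0.002, -0.0001]
[0.0091, 0.002, -0.0005]
[0.0091, 0.002, -0.001]
rot per row [-0.0032  0.0145 -0.    ] end [0.64570375 0.08191306 0.2813886 ]
```

```bash
python3 -m handwheel '[[[0.006,-0.002,0.006,-0.0032,0.0145,0,0.02],[0.0066,0.000,0.0063,-0.0032,0.0145,0,0.02],[0.0069,0.0015,0.006,-0.0032,0.0145,0,0.02],[0.0072,0.0016,0.0057,-0.0032,0.0145,0,0.02],[0.0074,0.0017,0.0053,-0.0032,0.0145,0,0.02],[0.0077,0.0017,0.0049,-0.0032,0.0145,0,0.02]]]'; python3 st.py
```

```text
clock: 4.98
tcp_pos: [0.5182, 0.0518, 0.2545]
orientation: [-0.331, 2.922, 0.041]
contact_force: [-4.4, 1.1, -3.0]
grip_width: 0.0289
[-0.56   0.213  0.395  2.108 -0.16   0.64   1.734] 4.9833 [-4.4  1.1 -3. ] 0.0289
tool z(store) [ 0.201  0.006 -0.98 ] tool y [-0.007  1.     0.005] tilt deg 11.6
grasp world [0.5287 0.0545 0.2016] store [-0.1168 -0.0013  0.2016] tcp store [-0.1277 -0.0017  0.2545] angle q 0.882 rad 0.1715
```

Tracking well with small forces; continue the arc.

```bash
python3 -m handwheel '[[[0.0079,0.0018,0.0046,-0.0032,0.0145,0,0.02],[0.0081,0.0018,0.0042,-0.0032,0.0145,0,0.02],[0.0083,0.0018,0.0038,-0.0032,0.0145,0,0.02],[0.0085,0.0019,0.0034,-0.0032,0.0145,0,0.02],[0.0086,0.0019,0.003,-0.0032,0.0145,0,0.02],[0.0088,0.0019,0.0025,-0.0032,0.0145,0,0.02],[0.0089,0.002,0.0021,-0.0032,0.0145,0,0.02]]]'; python3 st.py
```

```text
clock: 5.57
tcp_pos: [0.5786, 0.0653, 0.2791]
orientation: [-0.342, 3.022, 0.027]
contact_force: [-8.5, 1.3, 6.9]
grip_width: 0.0286
[-0.538  0.324  0.399  1.891 -0.181  0.857  1.745] 5.5667 [-8.5  1.3  6.9] 0.0286
tool z(store) [ 0.102  0.007 -0.995] tool y [-0.007  1.     0.006] tilt deg 5.8
grasp world [0.5839 0.0668 0.2253] store [-0.0603 -0.0013  0.2253] tcp store [-0.0658 -0.0017  0.2791] angle q 1.242 rad 0.1702
```

```bash
python3 -m handwheel '[[[0.009,0.002,0.0017,-0.0032,0.0145,0,0.02],[0.009,0.002,0.0013,-0.0032,0.0145,0,0.02],[0.0091,0.002,0.0008,-0.0032,0.0145,0,0.02],[0.0091,0.002,0.0004,-0.0032,0.0145,0,0.02],[0.0091,0.002,-0.0001,-0.0032,0.0145,0,0.02],[0.0091,0.002,-0.0005,-0.0032,0.0145,0,0.02],[0.0091,0.002,-0.001,-0.0032,0.0145,0,0.02],[0.002,0.0005,0,0,0,0,0.02]]]'; python3 st.py
```

```text
clock: 6.23
tcp_pos: [0.6477, 0.0808, 0.2827]
orientation: [-0.355, 3.116, 0.01]
contact_force: [3.2, 1.6, 0.1]
grip_width: 0.0206
[-0.5    0.478  0.394  1.658 -0.213  1.041  1.759] 6.2333 [3.2 1.6 0.1] 0.0206
tool z(store) [ 0.006  0.006 -1.   ] tool y [-0.008  1.     0.006] tilt deg 0.4
grasp world [0.648  0.0812 0.2287] store [ 0.0054 -0.0012  0.2287] tcp store [ 0.005  -0.0015  0.2827] angle q 1.631 rad 0.1706
```

Run:
```python
from h import *
for n,(u0,u1,v0,v1) in dict(scene=(200,360,90,290),top=(250,440,120,270)).items():
    p,d=r.grab_frame(n); np.savez(f"t_{n}.npz",p=p,d=d)
    cv2.imwrite(f"pics/d_{n}.png",cv2.resize(p[v0:v1,u0:u1],None,fx=3,fy=3,interpolation=cv2.INTER_CUBIC)[:,:,::-1])
```

```text
(no output)
```

View pics/d_scene.png

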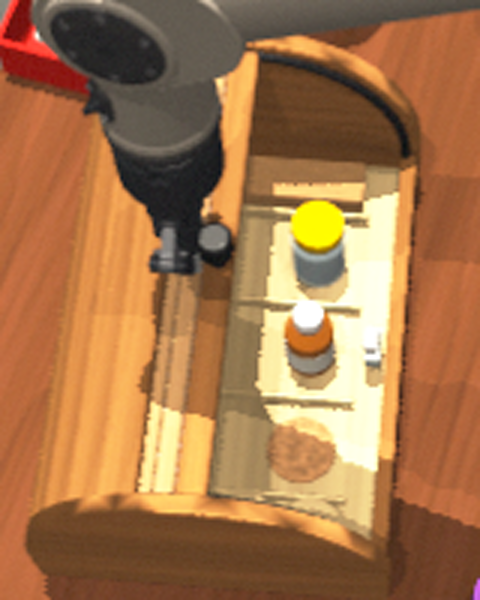

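View pics/d_top.png

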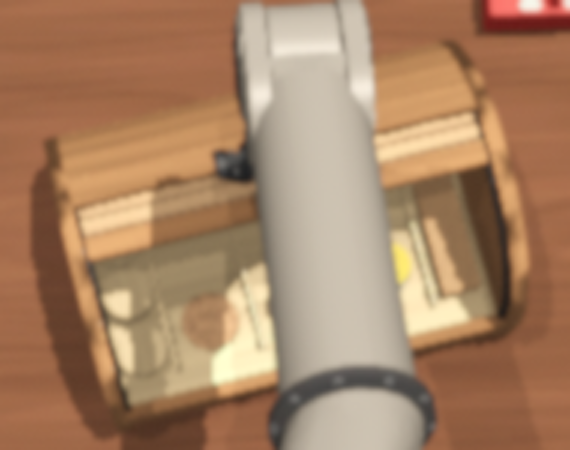

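Run:
```python
from h import *
for q in np.arange(1.3,1.63,.04): print(round(q,2),np.round(proj("scene",[knob(q,.179)]),1).tolist(),np.round(w2s(knob(q)),3))
o=np.load("t_scene.npz");p=o["p"];d=o["d"]
m=np.zeros(d.shape,bool); m[160:180,262:280]=1
P,uv=cloud("scene",d,m); L=w2s(P); k=L[:,2]>.225; print(k.sum(),L[k].mean(0),L[k].min(0),L[k].max(0),uv[k].mean(0))
```

```text
1.3 [[286.3, 170.6]] [-0.051 -0.     0.226]
1.34 [[283.1, 170.2]] [-0.044  0.     0.227]
1.38 [[280.0, 169.8]] [-0.037  0.     0.228]
1.42 [[276.8, 169.4]] [-0.03  -0.     0.229]
1.46 [[273.7, 169.1]] [-0.024  0.     0.229]
1.5 [[270.5, 168.9]] [-0.017 -0.     0.229]
1.54 [[267.4, 168.7]] [-0.01  -0.     0.229]
1.58 [[264.3, 168.6]] [-0.003  0.     0.228]
1.62 [[261.2, 168.6]] [ 0.003 -0.     0.227]
242 [-0.01557869  0.01172386  0.25634354] [-0.03372818 -0.01386807  0.22531009] [-0.00157948  0.05831571  0.32351555] [268.6446281  169.74380165]
```

```bash
python3 -m handwheel '[[[0,0,0,0,0,0,0.085],[0,0,0,0,0,0,0.085],[0,0,0,0,0,0,0.085],[0,0,0,0,0,0,0.085],[0,0,0,0,0,0,0.085],[-0.012,-0.0027,-0.001,0,0,0,0.085],[-0.012,-0.0027,-0.001,0,0,0,0.085],[-0.002,0,0,0,0,0,0.085],[0,0,0,0,0,0,0.085]]]'; python3 st.py;  python3 - <<'E'
from h import *
for n,(u0,u1,v0,v1) in dict(scene=(210,330,100,230)).items():
    p,d=r.grab_frame(n); np.savez(f"t_{n}.npz",p=p,d=d)
    cv2.imwrite(f"pics/e_{n}.png",cv2.resize(p[v0:v1,u0:u1],None,fx=4,fy=4,interpolation=cv2.INTER_CUBIC)[:,:,::-1])
E
```

```text
clock: 7.08
tcp_pos: [0.6195, 0.0737, 0.2802]
orientation: [-0.352, 3.119, 0.009]
contact_force: [-0.1, -0.3, 0.0]
grip_width: 0.0847
[-0.513  0.434  0.398  1.731 -0.2    1.013  1.754] 7.0833 [-0.1 -0.3  0. ] 0.0847
tool z(store) [ 0.003  0.006 -1.   ] tool y [-0.006  1.     0.005] tilt deg 0.2
grasp world [0.6196 0.074  0.2262] store [-0.0239 -0.002   0.2262] tcp store [-0.0241 -0.0023  0.2802] angle q 1.458 rad 0.1663
```

View pics/e_scene.png

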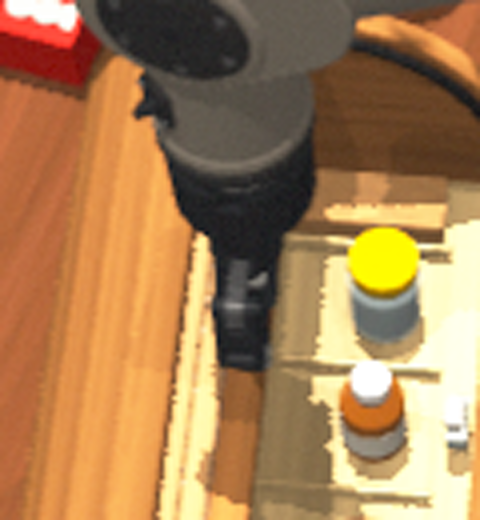

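```bash
python3 -m handwheel '[[[0,0,0,0,0,0,0.02],[0,0,0,0,0,0,0.02],[0,0,0,0,0,0,0.02],[0,0,0,0,0,0,0.02],[0,0,0,0,0,0,0.02],[0,0,0,0,0,0,0.02]]]' 60; python3 st.py
```

```text
clock: 7.63
tcp_pos: [0.6202, 0.0746, 0.2803]
orientation: [-0.353, 3.119, 0.01]
contact_force: [-0.3, 2.1, 1.5]
grip_width: 0.0283
[-0.513  0.435  0.398  1.729 -0.201  1.014  1.754] 7.6333 [-0.3  2.1  1.5] 0.0283
tool z(store) [ 0.004  0.006 -1.   ] tool y [-0.007  1.     0.006] tilt deg 0.2
grasp world [0.6203 0.0749 0.2263] store [-0.023  -0.0013  0.2263] tcp store [-0.0232 -0.0016  0.2803] angle q 1.464 rad 0.1664
```

```bash
python3 -m handwheel '[[[0.005,0.0011,0,0,0,0,0.02],[0.005,0.0011,0,0,0,0,0.02],[0.005,0.0011,0,0,0,0,0.02],[0.005,0.0011,-0.0005,0,0,0,0.02],[0.004,0.001,-0.0005,0,0,0,0.02],[0,0,0,0,0,0,0.02]]]'; python3 st.py; python3 -m handwheel '[[[0.003,0.0007,-0.0005,0,0,0,0.02],[0.002,0.0004,-0.0005,0,0,0,0.02],[0,0,0,0,0,0,0.02]]]'; python3 st.py
```

```text
clock: 8.13
tcp_pos: [0.6421, 0.0793, 0.2791]
orientation: [0.352, -3.117, -0.01]
contact_force: [-14.7, 2.3, 13.6]
grip_width: 0.0285
[-0.501  0.476  0.394  1.67  -0.213  1.042  1.759] 8.1333 [-14.7   2.3  13.6] 0.0285
tool z(store) [-0.004  0.007 -1.   ] tool y [-0.006  1.     0.007] tilt deg -0.2
grasp world [0.6417 0.0797 0.2251] store [-0.0011 -0.0013  0.2251] tcp store [-0.0008 -0.0017  0.2791] angle q 1.596 rad 0.1662
clock: 8.38
tcp_pos: [0.6429, 0.0794, 0.2789]
orientation: [0.35, -3.107, -0.012]
contact_force: [-35.4, -0.3, 32.5]
grip_width: 0.0282
[-0.498  0.482  0.394  1.661 -0.215  1.055  1.761] 8.3833 [-35.4  -0.3  32.5] 0.0282
tool z(store) [-0.014  0.009 -1.   ] tool y [-0.005  1.     0.009] tilt deg -0.8
grasp world [0.6421 0.0797 0.2249] store [-0.0008 -0.0014  0.2249] tcp store [ 0.     -0.0018  0.2789] angle q 1.598 rad 0.166
```

```bash
python3 -m handwheel '[[[-0.004,-0.001,0.0005,0,0,0,0.02],[-0.002,0,0,0,0,0,0.085],[0,0,0,0,0,0,0.085],[0,0,0,0,0,0,0.085],[0,0,0,0,0,0,0.085],[0,0,0.02,0,0,0,0.085],[0,-0.01,0.04,0,0,0,0.085],[-0.01,-0.035,0.01,0,0,0,0.085],[-0.01,-0.04,0,0,0,0,0.085]]]'; python3 st.py
```

```text
clock: 9.13
tcp_pos: [0.6255, -0.0038, 0.3521]
orientation: [-0.361, 3.111, 0.009]
contact_force: [0.4, -1.0, 0.5]
grip_width: 0.085
[-0.42   0.37   0.438  1.653 -0.176  1.147  1.865] 9.1333 [ 0.4 -1.   0.5] 0.085
tool z(store) [ 0.011  0.005 -1.   ] tool y [-0.012  1.     0.005] tilt deg 0.6
grasp world [ 0.626  -0.0034  0.2981] store [-0.0345 -0.079   0.2981] tcp store [-0.0351 -0.0793  0.3521] angle q 1.421 rad 0.2386
```

```bash
python3 -m handwheel '[[[-0.0145,-0.037,-0.004,0,0,-0.05,0.085],[-0.0145,-0.037,-0.004,0,0,-0.05,0.085],[-0.0145,-0.037,-0.004,0,0,-0.05,0.085],[-0.0145,-0.037,-0.004,0,0,-0.05,0.085],[-0.0145,-0.037,-0.004,0,0,-0.05,0.085],[-0.0145,-0.037,-0.004,0,0,-0.05,0.085],[-0.0145,-0.037,-0.004,0,0,-0.05,0.085],[-0.0145,-0.037,-0.004,0,0,-0.05,0.085],[-0.0145,-0.037,-0.004,0,0,-0.05,0.085],[0,0,0,0,0,0,0.085]]]'; python3 st.py
python3 - <<'E'
from h import *
for n,(u0,u1,v0,v1) in dict(scene=(200,440,30,290),top=(250,520,120,300)).items():
    p,d=r.grab_frame(n); np.savez(f"t_{n}.npz",p=p,d=d)
    cv2.imwrite(f"pics/g_{n}.png",cv2.resize(p[v0:v1,u0:u1],None,fx=2.3,fy=2.3,interpolation=cv2.INTER_CUBIC)[:,:,::-1])
E
```

```text
clock: 9.97
tcp_pos: [0.4871, -0.3476, 0.3127]
orientation: [0.375, 3.117, -0.002]
contact_force: [-0.6, -0.8, -0.3]
grip_width: 0.0849
[ 0.03   0.391  0.639  1.77  -0.263  1.064  2.093] 9.9667 [-0.6 -0.8 -0.3] 0.0849
tool z(store) [ 0.002 -0.002 -1.   ] tool y [ 0.442  0.897 -0.001] tilt deg 0.1
grasp world [ 0.4872 -0.3476  0.2587] store [-0.2448 -0.3849  0.2587] tcp store [-0.2449 -0.3848  0.3127] angle q 0.635 rad 0.3
```

View pics/g_scene.png

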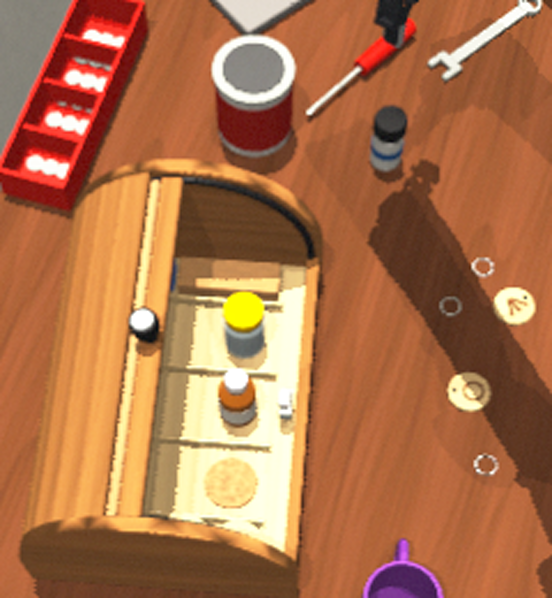

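View pics/g_top.png

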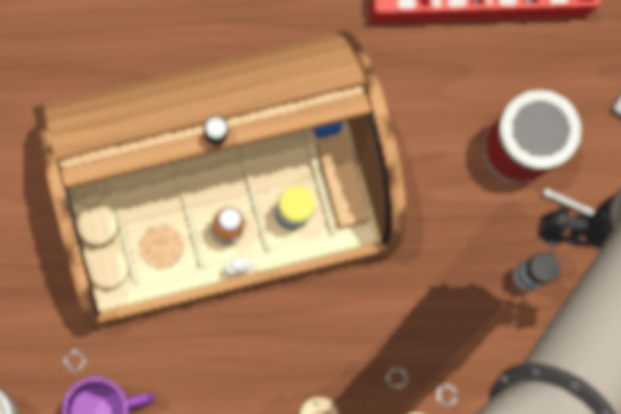

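Run:
```python
from h import *
for n in("scene","top"):
    p,d=r.grab_frame(n)
    for l in("pad","knob","jar","bottle","lens_mid"):
        for m in r.masks_of(l,n)[:2]:
            M=m["pixels"]; v,u=np.nonzero(M)
            P,_=cloud(n,d,M)
            print(n,l,round(m["p"],2),np.round(m["at"]),M.sum(),np.round(np.median(P,0),4),"store",np.round(w2s(np.median(P,0)),4))
            if l=="pad" and M.sum()<3000:
                c=cv2.minEnclosingCircle(np.c_[u,v].astype(np.float32)); e=cv2.fitEllipse(max(cv2.findContours(M.astype(np.uint8),0,cv2.CHAIN_APPROX_NONE)[0],key=len)) 
                for cc in (e[0],c[0],(u.mean(),v.mean())):
                    X=ray_at(n,[cc],.035)[0]; print("   pad c",np.round(cc,1),np.round(X,4),"store",np.round(w2s(X),4),np.round(e[1],1))
            if l=="lens_mid":
                T=P[(P[:,2]>.074)]; print("   top",T.mean(0))
    np.savez(f"u_{n}.npz",p=p,d=d)
```

```text
scene pad 0.94 [299. 241.] 368 [0.541  0.1512 0.0353] store [-0.0838  0.0903  0.0353]
   pad c [299.4 239.9] [0.5408 0.1516 0.035 ] store [-0.084   0.0908  0.035 ] [20.1 21.5]
   pad c [299.5 239.5] [0.541  0.1505 0.035 ] store [-0.0841  0.0897  0.035 ] [20.1 21.5]
   pad c [299.4 239.9] [0.5408 0.1516 0.035 ] store [-0.084   0.0908  0.035 ] [20.1 21.5]
scene pad 0.36 [370.  89.] 351 [ 0.4911 -0.3304  0.0623] store [-0.2372 -0.3689  0.0623]
   pad c [367.9  89.1] [ 0.4935 -0.3502  0.035 ] store [-0.2392 -0.3887  0.035 ] [14.3 29.1]
   pad c [369.5  89.5] [ 0.4888 -0.3501  0.035 ] store [-0.2438 -0.3876  0.035 ] [14.3 29.1]
   pad c [367.9  89.1] [ 0.4935 -0.35    0.035 ] store [-0.2391 -0.3885  0.035 ] [14.3 29.1]
scene knob 0.85 [262. 184.] 2270 [0.6411 0.0951 0.1989] store [0.0016 0.0138 0.1989]
scene jar 0.61 [307. 170.] 446 [ 0.5763 -0.014   0.1   ] store [-0.0853 -0.0785  0.1   ]
scene bottle 0.63 [302. 200.] 357 [0.5565 0.073  0.0886] store [-0.0857  0.0106  0.0886]
scene bottle 0.18 [305. 167.] 438 [ 0.5761 -0.0133  0.1005] store [-0.0854 -0.0778  0.1005]
scene lens_mid 0.74 [
[... 165 characters left out ...]
355] store [-0.0842  0.0882  0.0355]
   pad c [319.7 226.3] [0.5415 0.1495 0.035 ] store [-0.0838  0.0886  0.035 ] [18.3 19.3]
   pad c [319.7 226.5] [0.5407 0.1497 0.035 ] store [-0.0845  0.089   0.035 ] [18.3 19.3]
   pad c [319.7 226.3] [0.5413 0.1495 0.035 ] store [-0.0839  0.0886  0.035 ] [18.3 19.3]
top knob 0.77 [342. 177.] 1696 [0.6459 0.0868 0.1984] store [0.0045 0.0047 0.1984]
top jar 0.58 [380. 210.] 245 [ 0.5749 -0.0225  0.1051] store [-0.0885 -0.0865  0.1051]
top bottle 0.45 [351. 217.] 191 [0.5554 0.0658 0.0932] store [-0.0884  0.0038  0.0932]
top lens_mid 0.77 [482. 235.] 228 [ 0.4896 -0.3335  0.0751] store [-0.2394 -0.3716  0.0751]
   top [ 0.49188179 -0.34008224  0.0804446 ]
```

Run:
```python
from h import *
from scipy.optimize import least_squares
for f in ("m0","u"):
  for n in("scene","top"):
    o=np.load("m0.npz") if f=="m0" else np.load(f"u_{n}.npz")
    p=o[n+"_p"] if f=="m0" else o["p"]; d=o[n+"_d"] if f=="m0" else o["d"]
    P,uv=cloud(n,d); k=(np.hypot(P[:,0]-.492,P[:,1]+.341)<.035)&(P[:,2]>.01)&(P[:,2]<.1)
    P=P[k];
    K,D,R,t=cal(n); cam=-R.T@t
    T=P[(P[:,2]>.0765)]; S=P[P[:,2]<.07]
    # combined fit: top-face pts inside radius; side pts at radius .020
    def res(c):
        rs=np.hypot(S[:,0]-c[0],S[:,1]-c[1])-.02
        rt=np.maximum(np.hypot(T[:,0]-c[0],T[:,1]-c[1])-.02,0)
        return np.r_[rs,rt]
    s=least_squares(res,[.492,-.341],loss="soft_l1",f_scale=.002)
    print(f,n,len(T),len(S),"fit",s.x.round(4),"topmean",T.mean(0).round(4),"mid-extents",((T.min(0)+T.max(0))/2).round(4), (T.max(0)-T.min(0)).round(4))
```

```text
m0 scene 121 175 fit [ 0.4925 -0.3445] topmean [ 0.4919 -0.3408  0.08  ] mid-extents [ 0.492  -0.3407  0.0809] [0.037  0.0373 0.0087]
m0 top 126 78 fit [ 0.4935 -0.343 ] topmean [ 0.493  -0.3429  0.0819] mid-extents [ 0.4922 -0.3421  0.0834] [0.0399 0.0423 0.0134]
u scene 126 179 fit [ 0.4926 -0.3447] topmean [ 0.4916 -0.3416  0.08  ] mid-extents [ 0.491  -0.3419  0.081 ] [0.0401 0.0403 0.0091]
u top 124 78 fit [ 0.4933 -0.3429] topmean [ 0.4922 -0.3422  0.0814] mid-extents [ 0.4921 -0.3423  0.0836] [0.0395 0.041  0.0141]
```

```bash
python3 -m handwheel '[[[0.003,0.003,-0.025,0,0,0,0.085],[0.0024,0.0026,-0.03,0,0,0,0.085],[0,0,-0.035,0,0,0,0.085],[0,0,-0.035,0,0,0,0.085],[0,0,-0.035,0,0,0,0.085],[0,0,-0.03,0,0,0,0.085],[0,0,-0.02,0,0,0,0.085],[0,0,0,0,0,0,0.085]]]' 30; python3 st.py
```

```text
clock: 11.33
tcp_pos: [0.4958, -0.3313, 0.0984]
orientation: [-0.351, -3.119, -0.012]
contact_force: [-0.6, 0.3, -0.3]
grip_width: 0.0849
[ 0.144  0.664  0.465  1.911 -0.464  0.681  2.24 ] 11.3333 [-0.6  0.3 -0.3] 0.0849
tool z(store) [-0.001  0.008 -1.   ] tool y [0.429 0.903 0.007] tilt deg -0.0
grasp world [ 0.4957 -0.3309  0.0444] store [-0.2329 -0.3704  0.0444] tcp store [-0.2328 -0.3708  0.0984] angle q -0.162 rad 0.2134
```

```bash
python3 -m handwheel '[[[-0.003,-0.0105,0.002,0,0,0,0.085],[0,0,0,0,0,0,0.085]]]' 30; python3 st.py;python3 - <<'E'
from h import *
for n,(u0,u1,v0,v1) in dict(scene=(300,440,30,150),top=(420,540,180,290)).items():
    p,d=r.grab_frame(n); np.savez(f"t_{n}.npz",p=p,d=d)
    cv2.imwrite(f"pics/i_{n}.png",cv2.resize(p[v0:v1,u0:u1],None,fx=4,fy=4,interpolation=cv2.INTER_CUBIC)[:,:,::-1])
E
```

```text
clock: 11.5
tcp_pos: [0.4948, -0.3467, 0.1066]
orientation: [0.355, 3.115, 0.003]
contact_force: [-1.0, -1.3, 0.3]
grip_width: 0.0849
[ 0.163  0.658  0.473  1.896 -0.46   0.691  2.254] 11.5 [-1.  -1.3  0.3] 0.0849
tool z(store) [ 0.006 -0.    -1.   ] tool y [0.431 0.902 0.002] tilt deg 0.4
grasp world [ 0.4951 -0.3467  0.0526] store [-0.2368 -0.3856  0.0526] tcp store [-0.2372 -0.3856  0.1066] angle q -0.123 rad 0.217
```

View pics/i_scene.png

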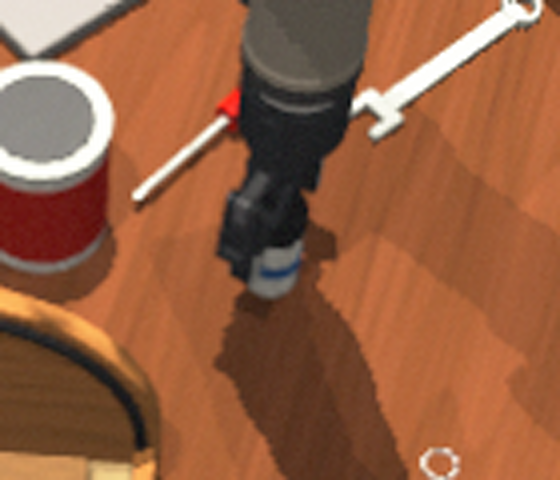

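```bash
python3 st.py; python3 -m handwheel '[[[-0.0015,0.003,-0.004,0,0,0,0.085],[0,0,0,0,0,0,0.085],[0,0,0,0,0,0,0.085]]]' 30; python3 st.py
```

```text
[ 0.161  0.657  0.472  1.897 -0.46   0.69   2.253] 11.6 [ 0.5 -0.3  1.2] 0.0849
tool z(store) [ 0.008  0.    -1.   ] tool y [0.431 0.902 0.004] tilt deg 0.4
grasp world [ 0.4958 -0.3453  0.0528] store [-0.2358 -0.3844  0.0528] tcp store [-0.2363 -0.3845  0.1068] angle q -0.122 rad 0.216
clock: 11.85
tcp_pos: [0.4935, -0.3399, 0.1009]
orientation: [0.351, 3.118, 0.008]
contact_force: [-0.1, 0.5, -0.7]
grip_width: 0.0852
[ 0.159  0.661  0.465  1.907 -0.465  0.679  2.254] 11.85 [-0.1  0.5 -0.7] 0.0852
tool z(store) [ 0.006  0.004 -1.   ] tool y [0.429 0.903 0.006] tilt deg 0.3
grasp world [ 0.4938 -0.3396  0.0469] store [-0.2366 -0.3785  0.0469] tcp store [-0.2369 -0.3787  0.1009] angle q -0.149 rad 0.217
```

```bash
python3 -m handwheel '[[[-0.001,-0.002,0.001,0,0,0,0.07],[0,0,0,0,0,0,0.055],[0,0,0,0,0,0,0.048],[0,0,0,0,0,0,0.03],[0,0,0,0,0,0,0.03],[0,0,0,0,0,0,0.03],[0,0,0,0,0,0,0.03]]]' 40; python3 st.py
```

```text
clock: 12.43
tcp_pos: [0.4925, -0.343, 0.1019]
orientation: [0.352, 3.117, 0.007]
contact_force: [-1.4, -0.3, 4.1]
grip_width: 0.039
[ 0.163  0.661  0.467  1.905 -0.464  0.681  2.257] 12.4333 [-1.4 -0.3  4.1] 0.039
tool z(store) [ 0.005  0.003 -1.   ] tool y [0.43  0.903 0.005] tilt deg 0.3
grasp world [ 0.4927 -0.3428  0.0479] store [-0.2383 -0.3813  0.0479] tcp store [-0.2386 -0.3814  0.1019] angle q -0.144 rad 0.2186
```

```bash
python3 -m handwheel '[[[0,0,0.01,0,0,0,0.03],[0,0,0.025,0,0,0,0.03],[0,0,0.035,0,0,0,0.03],[0,0,0.035,0,0,0,0.03],[0,0,0.035,0,0,0,0.03],[0,0,0.035,0,0,0,0.03],[0.002,0.01,0.035,0,0,0.01,0.03],[0.003,0.025,0.02,0,0,0.035,0.03],[0.004,0.035,0,0,0,0.04,0.03],[0.004,0.037,0,0,0,0.04,0.03]]]' 40; python3 st.py
```

```text
clock: 13.27
tcp_pos: [0.5051, -0.2355, 0.3335]
orientation: [0.158, 3.132, 0.007]
contact_force: [0.8, 0.5, -2.2]
grip_width: 0.0395
[-0.163  0.281  0.603  1.84  -0.187  1.072  1.982] 13.2667 [ 0.8  0.5 -2.2] 0.0395
tool z(store) [ 0.007  0.003 -1.   ] tool y [0.314 0.949 0.005] tilt deg 0.4
grasp world [ 0.5054 -0.2353  0.2795] store [-0.2025 -0.2792  0.2795] tcp store [-0.2029 -0.2793  0.3335] angle q 0.788 rad 0.2855
```

```bash
python3 -m handwheel '[[[0.004,0.037,0,0,0,0.04,0.03],[0.004,0.037,0,0,0,0.04,0.03],[0.004,0.037,0,0,0,0.04,0.03],[0.004,0.037,0,0,0,0.04,0.03],[0.004,0.037,0,0,0,0.04,0.03],[0.004,0.037,0,0,0,0.04,0.03],[0.004,0.037,0,0,0,0.04,0.03],[0.004,0.037,0,0,0,0.04,0.03],[0.003,0.03,0,0,0,0,0.03],[0,0,0,0,0,0,0.03]]]' 40; python3 st.py
```

```text
clock: 14.1
tcp_pos: [0.5397, 0.0988, 0.3313]
orientation: [-0.361, 3.119, 0.014]
contact_force: [-0.3, 0.7, -2.4]
grip_width: 0.0389
[-0.605  0.247  0.378  1.85  -0.113  1.061  1.619] 14.1 [-0.3  0.7 -2.4] 0.0389
tool z(store) [ 0.003  0.008 -1.   ] tool y [-0.012  1.     0.008] tilt deg 0.1
grasp world [0.5397 0.0993 0.2773] store [-0.0964  0.04    0.2773] tcp store [-0.0966  0.0395  0.3313] angle q 1.144 rad 0.2303
```

```bash
python3 -m handwheel '[[[0.0006,0.025,0,-0.004,-0.001,0,0.03],[0.0006,0.026,0,-0.004,-0.001,-0.012,0.03],[0,0,-0.02,0,0,0,0.03],[0,0,-0.035,0,0,0,0.03],[0,0,-0.035,0,0,0,0.03],[0,0,-0.03,0,0,0,0.03],[0,0,-0.02,0,0,0,0.03],[0,0,0,0,0,0,0.03],[0,0,0,0,0,0,0.03]]]' 40; python3 st.py
python3 - <<'E'
from h import *
for n,(u0,u1,v0,v1) in dict(scene=(210,370,120,290),top=(250,420,150,270)).items():
    p,d=r.grab_frame(n); np.savez(f"t_{n}.npz",p=p,d=d)
    cv2.imwrite(f"pics/j_{n}.png",cv2.resize(p[v0:v1,u0:u1],None,fx=3.5,fy=3.5,interpolation=cv2.INTER_CUBIC)[:,:,::-1])
E
python3 st.py
```

```text
clock: 14.85
tcp_pos: [0.5408, 0.1411, 0.1912]
orientation: [-0.326, 3.124, -0.006]
contact_force: [0.2, 1.1, -1.4]
grip_width: 0.0393
[-0.62   0.438  0.32   1.954 -0.186  0.778  1.584] 14.85 [ 0.2  1.1 -1.4] 0.0393
tool z(store) [ 0.001 -0.004 -1.   ] tool y [ 0.011  1.    -0.004] tilt deg 0.0
grasp world [0.5409 0.1409 0.1372] store [-0.0862  0.0803  0.1372] tcp store [-0.0862  0.0805  0.1912] angle q 0.773 rad 0.1017
[-0.62   0.435  0.321  1.952 -0.186  0.777  1.584] 14.95 [ 0.5 -0.9 -1.6] 0.0396
tool z(store) [ 0.006 -0.003 -1.   ] tool y [ 0.011  1.    -0.003] tilt deg 0.3
grasp world [0.5428 0.1415 0.1392] store [-0.0843  0.0805  0.1392] tcp store [-0.0846  0.0806  0.1932] angle q 0.8 rad 0.102
```

View pics/j_scene.png

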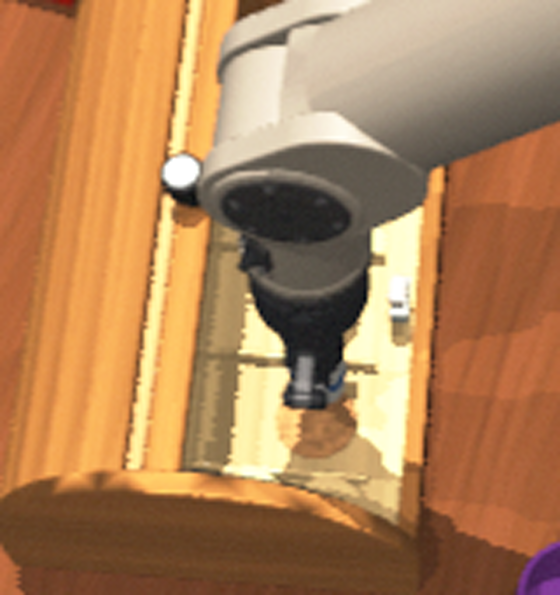

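View pics/j_top.png

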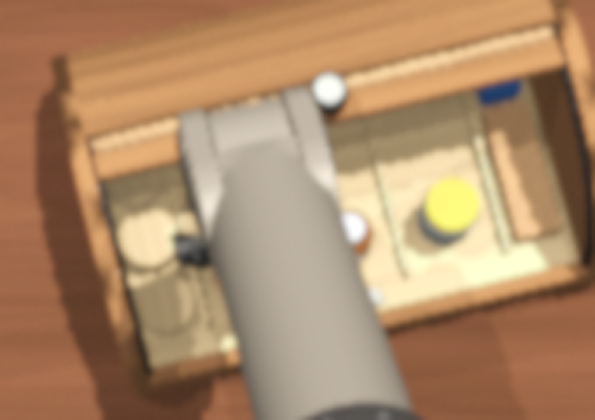

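```bash
python3 -m handwheel '[[[-0.001,0.009,0,0,0,-0.006,0.03],[0,0,-0.012,0,0,0,0.03],[0,0,-0.015,0,0,0,0.03],[0,0,-0.015,0,0,0,0.03],[0,0,0,0,0,0,0.03],[0,0,0,0,0,0,0.03]]]' 40; python3 st.py;  python3 -c "
from h import *
r.grab_frame('top')"; python3 st.py
```

```text
clock: 15.45
tcp_pos: [0.5402, 0.1508, 0.1492]
orientation: [-0.318, 3.123, -0.005]
contact_force: [-0.1, -1.0, -1.3]
grip_width: 0.0393
[-0.615  0.503  0.296  1.974 -0.216  0.694  1.586] 15.45 [-0.1 -1.  -1.3] 0.0393
tool z(store) [ 0.002 -0.003 -1.   ] tool y [ 0.016  1.    -0.003] tilt deg 0.1
grasp world [0.5403 0.1506 0.0952] store [-0.0847  0.09    0.0952] tcp store [-0.0848  0.0901  0.1492] angle q 0.41 rad 0.0736
[-0.615  0.502  0.296  1.973 -0.216  0.694  1.586] 15.5 [-0.   1.1 -1.7] 0.0391
tool z(store) [ 0.004 -0.003 -1.   ] tool y [ 0.017  1.    -0.003] tilt deg 0.2
grasp world [0.541  0.1507 0.096 ] store [-0.084   0.0898  0.096 ] tcp store [-0.0842  0.09    0.15  ] angle q 0.423 rad 0.0734
```

```bash
python3 -m handwheel '[[[0,0,-0.004,0,0,0,0.03],[0,0,-0.003,0,0,0,0.03],[0,0,-0.002,0,0,0,0.03],[0,0,-0.001,0,0,0,0.03],[0,0,0,0,0,0,0.03]]]' 40; python3 st.py
```

```text
clock: 15.92
tcp_pos: [0.5405, 0.1505, 0.1395]
orientation: [-0.317, 3.122, -0.004]
contact_force: [0.1, 0.6, -2.4]
grip_width: 0.039
[-0.609  0.518  0.29   1.978 -0.223  0.674  1.592] 15.9167 [ 0.1  0.6 -2.4] 0.039
tool z(store) [ 0.003 -0.003 -1.   ] tool y [ 0.017  1.    -0.003] tilt deg 0.2
grasp world [0.5407 0.1503 0.0855] store [-0.0844  0.0896  0.0855] tcp store [-0.0845  0.0898  0.1395] angle q 0.288 rad 0.0692
```

```bash
python3 -m handwheel '[[[0,0,-0.001,0,0,0,0.03],[0,0,-0.001,0,0,0,0.03],[0,0,-0.0005,0,0,0,0.03],[0,0,0,0,0,0,0.03]]]' 40; python3 st.py
```

```text
clock: 16.25
tcp_pos: [0.5406, 0.1505, 0.1371]
orientation: [-0.317, 3.122, -0.004]
contact_force: [-0.5, 0.0, -1.8]
grip_width: 0.039
[-0.608  0.522  0.288  1.979 -0.225  0.669  1.594] 16.25 [-0.5  0.  -1.8] 0.039
tool z(store) [ 0.003 -0.003 -1.   ] tool y [ 0.017  1.    -0.003] tilt deg 0.2
grasp world [0.5408 0.1504 0.0831] store [-0.0842  0.0896  0.0831] tcp store [-0.0844  0.0898  0.1371] angle q 0.256 rad 0.0683
```

```bash
python3 -m handwheel '[[[0,0,-0.0008,0,0,0,0.03],[0,0,-0.0004,0,0,0,0.03],[0,0,0,0,0,0,0.03]]]' 40; python3 st.py; python3 -m handwheel '[[[0,0,-0.0008,0,0,0,0.03],[0,0,-0.0004,0,0,0,0.03],[0,0,0,0,0,0,0.03]]]' 40; python3 st.py|head -1
```

```text
clock: 16.5
tcp_pos: [0.5407, 0.1504, 0.1369]
orientation: [-0.316, 3.122, -0.003]
contact_force: [-3.2, -1.7, 9.6]
grip_width: 0.0395
[-0.607  0.522  0.288  1.979 -0.225  0.668  1.594] 16.5 [-3.2 -1.7  9.6] 0.0395
tool z(store) [ 0.004 -0.003 -1.   ] tool y [ 0.017  1.    -0.003] tilt deg 0.2
grasp world [0.5409 0.1503 0.083 ] store [-0.0841  0.0896  0.083 ] tcp store [-0.0843  0.0897  0.1369] angle q 0.255 rad 0.0681
clock: 16.75
tcp_pos: [0.5409, 0.1504, 0.1369]
orientation: [-0.316, 3.122, -0.002]
contact_force: [-6.8, -2.3, 20.2]
grip_width: 0.0388
[-0.607  0.522  0.288  1.979 -0.226  0.668  1.595] 16.75 [-6.8 -2.3 20.2] 0.0388
```

```bash
python3 -m handwheel '[[[0,0,0.0012,0,0,0,0.03],[0,0,0.0004,0,0,0,0.041],[0,0,0,0,0,0,0.046],[0,0,0,0,0,0,0.052],[0,0,0,0,0,0,0.056],[0,0,0,0,0,0,0.056],[0,0,0.01,0,0,0,0.056],[0,0,0.03,0,0,0,0.056],[0,0,0.04,0,0,0,0.056],[0,0,0.04,0,0,0,0.056]]]' 40; python3 st.py
```

```text
clock: 17.58
tcp_pos: [0.5399, 0.1501, 0.2576]
orientation: [-0.316, 3.124, -0.006]
contact_force: [0.5, 1.2, -0.2]
grip_width: 0.0563
[-0.666  0.351  0.353  1.9   -0.145  0.915  1.528] 17.5833 [ 0.5  1.2 -0.2] 0.0563
tool z(store) [ 0.001 -0.004 -1.   ] tool y [ 0.017  1.    -0.004] tilt deg 0.1
grasp world [0.54   0.1499 0.2036] store [-0.0851  0.0893  0.2036] tcp store [-0.0852  0.0895  0.2576] angle q 1.056 rad 0.1577
```

Move up and aside, then look.

```bash
python3 -m handwheel '[[[0,-0.01,0.04,0,0,0,0.085],[0.01,-0.02,0.03,0,0,0,0.085],[0.02,-0.03,0,0,0,-0.01,0.085],[0.02,-0.03,0,0,0,-0.01,0.085],[0.02,-0.01,0,0,0,0,0.085],[0,0,0,0,0,0,0.085]]]' 40; python3 st.py;python3 - <<'E'
from h import *
for n,(u0,u1,v0,v1) in dict(scene=(200,370,90,290),top=(250,440,130,270)).items():
    p,d=r.grab_frame(n); np.savez(f"t_{n}.npz",p=p,d=d)
    cv2.imwrite(f"pics/k_{n}.png",cv2.resize(p[v0:v1,u0:u1],None,fx=3,fy=3,interpolation=cv2.INTER_CUBIC)[:,:,::-1])
    P,uv=cloud(n,d); L=w2s(P); k=(np.hypot(L[:,0]+.085,L[:,1]-.09)<.035)&(L[:,2]>.045)&(L[:,2]<.13); L=L[k]; T=L[L[:,2]>.108]
    print(n,len(T),T.mean(0).round(4),((T.min(0)+T.max(0))/2).round(4),(T.max(0)-T.min(0)).round(4))
E
```

```text
clock: 18.08
tcp_pos: [0.6132, 0.0459, 0.3277]
orientation: [-0.276, 3.122, -0.008]
contact_force: [0.5, -1.0, -0.3]
grip_width: 0.0847
[-0.499  0.371  0.422  1.706 -0.162  1.092  1.718] 18.0833 [ 0.5 -1.  -0.3] 0.0847
tool z(store) [ 0.006 -0.006 -1.   ] tool y [ 0.043  0.999 -0.006] tilt deg 0.4
grasp world [0.6136 0.0456 0.2737] store [-0.0359 -0.0284  0.2737] tcp store [-0.0363 -0.0281  0.3277] angle q 1.407 rad 0.2143
scene 213 [-0.0842  0.0917  0.1149] [-0.0833  0.0899  0.1153] [0.0394 0.0417 0.0143]
top 148 [-0.0844  0.0898  0.1152] [-0.0842  0.0894  0.1173] [0.0374 0.0399 0.0186]
```

View pics/k_scene.png

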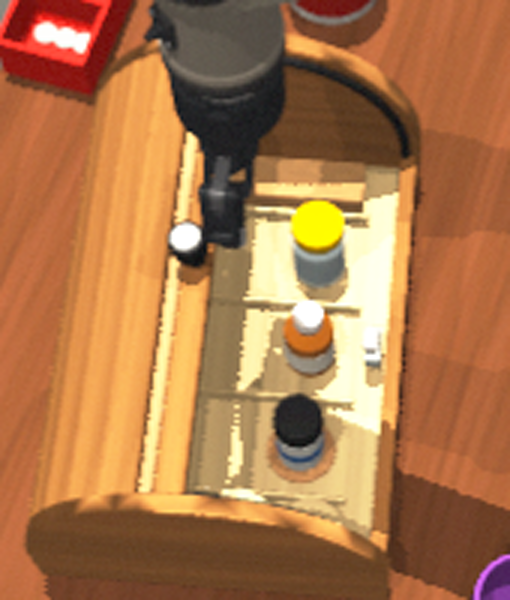

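View pics/k_top.png

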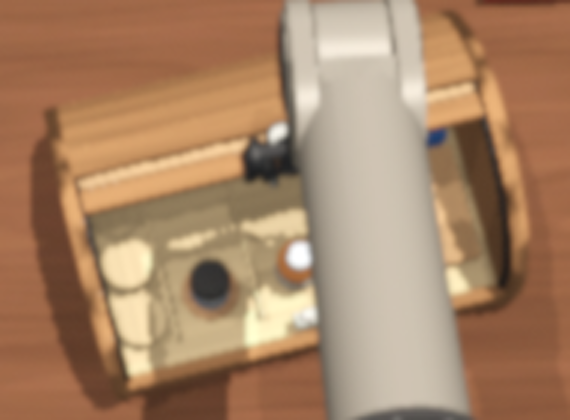

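```bash
python3 -m handwheel '[[[0.014,0.017,0,0,0,0.02,0.085],[0.0154,0.0167,0,0,0,0.02,0.085],[0,0,0,0,0,0,0.085],[0,0,-0.02,0,0,0,0.085],[0,0,-0.02,0,0,0,0.085],[0,0,-0.008,0,0,0,0.085],[0,0,0,0,0,0,0.085],[0,0,0,0,0,0,0.085]]]' 80; python3 st.py
```

```text
clock: 18.85
tcp_pos: [0.6395, 0.0847, 0.2786]
orientation: [-0.349, 3.119, -0.004]
contact_force: [-0.2, 1.1, 0.9]
grip_width: 0.0851
[-0.508  0.469  0.384  1.68  -0.196  1.028  1.734] 18.85 [-0.2  1.1  0.9] 0.0851
tool z(store) [ 0.003 -0.003 -1.   ] tool y [-0.004  1.    -0.003] tilt deg 0.1
grasp world [0.6396 0.0846 0.2246] store [-0.0021  0.0039  0.2246] tcp store [-0.0022  0.004   0.2786] angle q 1.59 rad 0.1655
```

```bash
python3 -m handwheel '[[[0.003,-0.0045,0,0,0,0,0.06],[0,0,0,0,0,0,0.04],[0,0,0,0,0,0,0.02],[0,0,0,0,0,0,0.02],[0,0,0,0,0,0,0.02],[0,0,0,0,0,0,0.02]]]' 80; python3 st.py; python3 arc.py 1.61 0.11 0 8 25 .169
```

```text
clock: 19.35
tcp_pos: [0.6431, 0.0801, 0.2792]
orientation: [-0.348, 3.118, -0.003]
contact_force: [-1.9, 0.8, 5.4]
grip_width: 0.0281
[-0.499  0.473  0.385  1.672 -0.198  1.031  1.743] 19.35 [-1.9  0.8  5.4] 0.0281
tool z(store) [ 0.004 -0.002 -1.   ] tool y [-0.003  1.    -0.002] tilt deg 0.2
grasp world [0.6433 0.0801 0.2252] store [ 0.0006 -0.0013  0.2252] tcp store [ 0.0003 -0.0012  0.2792] angle q 1.606 rad 0.1665
[-0.0101, -0.0023, 0.001]
[-0.0102, -0.0023, 0.0004]
[-0.0102, -0.0023, -0.0002]
[-0.0102, -0.0023, -0.0008]
[-0.0101, -0.0022, -0.0014]
[-0.01, -0.0022, -0.002]
[-0.0099, -0.0022, -0.0026]
[-0.0097, -0.0022, -0.0032]
[-0.0095, -0.0021, -0.0038]
[-0.0092, -0.0021, -0.0044]
[-0.009, -0.002, -0.0049]
[-0.0087, -0.0019, -0.0054]
[-0.0083, -0.0019, -0.0059]
[-0.008, -0.0018, -0.0064]
[-0.0076, -0.0017, -0.0069]
[-0.0072, -0.0016, -0.0073]
[-0.0067, -0.0015, -0.0077]
[-0.0063, -0.0014, -0.0081]
[-0.0058, -0.0013, -0.0085]
[-0.0053, -0.0012, -0.0088]
[-0.0048, -0.0011, -0.0091]
[-0.0042, -0.0009, -0.0093]
[-0.0037, -0.0008, -0.0096]
[-0.0031, -0.0007, -0.0098]
[-0.0025, -0.0006, -0.0099]
rot per row [ 0.0012 -0.0055  0.    ] end [0.45393398 0.03923093 0.14688394]
```

```bash
python3 -m handwheel '[[[-0.0101,-0.0023,0.001,0.0012,-0.0055,0,0.02],[-0.0102,-0.0023,0.0004,0.0012,-0.0055,0,0.02],[-0.0102,-0.0023,-0.0002,0.0012,-0.0055,0,0.02],[-0.0102,-0.0023,-0.0008,0.0012,-0.0055,0,0.02],[-0.0101,-0.0022,-0.0014,0.0012,-0.0055,0,0.02],[-0.01,-0.0022,-0.002,0.0012,-0.0055,0,0.02]]]' 80; python3 st.py
```

```text
clock: 19.85
tcp_pos: [0.5822, 0.0667, 0.2756]
orientation: [-0.346, 3.083, 0.002]
contact_force: [-1.3, 0.2, -0.8]
grip_width: 0.0199
[-0.53   0.359  0.391  1.848 -0.167  0.927  1.728] 19.85 [-1.3  0.2 -0.8] 0.0199
tool z(store) [ 0.039 -0.003 -0.999] tool y [-0.004  1.    -0.003] tilt deg 2.2
grasp world [0.5843 0.067  0.2216] store [-0.0599 -0.0012  0.2216] tcp store [-0.062  -0.0011  0.2756] angle q 1.24 rad 0.1665
```

Run:
```python
from h import *
for n,(u0,u1,v0,v1) in dict(scene=(210,350,90,250),top=(250,440,130,270)).items():
    p,d=r.grab_frame(n); np.savez(f"t_{n}.npz",p=p,d=d)
    cv2.imwrite(f"pics/l_{n}.png",cv2.resize(p[v0:v1,u0:u1],None,fx=3.7,fy=3.7,interpolation=cv2.INTER_CUBIC)[:,:,::-1])
```

```text
(no output)
```

View pics/l_scene.png

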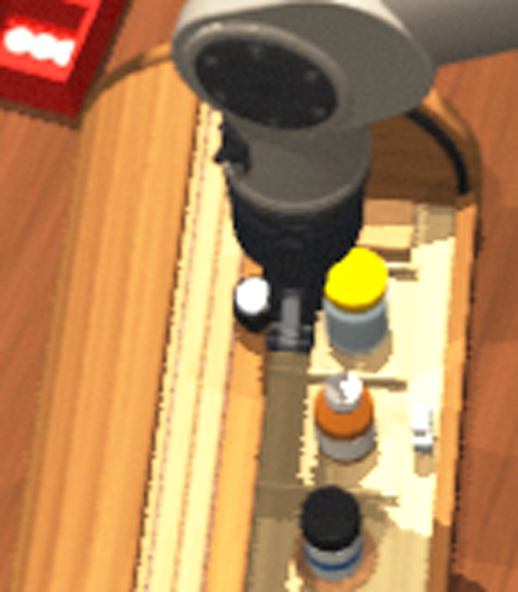

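View pics/l_top.png

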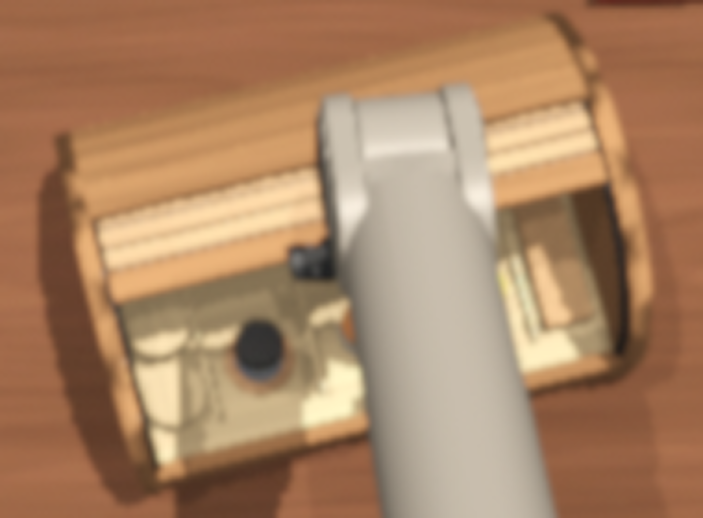

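```bash
python3 -m handwheel '[[[0,0,0.003,0,0,0,0.06],[0,0,0.003,0,0,0,0.085],[0,0,0,0,0,0,0.085],[0,0,0,0,0,0,0.085],[0,0,0,0,0,0,0.085],[0.012,0.0027,0,0,0,0,0.085],[0.012,0.0027,0,0,0,0,0.085],[0,0,0,0,0,0,0.085],[0,0,0,0,0,0,0.085]]]' 120; python3 st.py;python3 - <<'E'
from h import *
for n,(u0,u1,v0,v1) in dict(scene=(230,330,120,220)).items():
    p,d=r.grab_frame(n); np.savez(f"t_{n}.npz",p=p,d=d)
    cv2.imwrite(f"pics/n_{n}.png",cv2.resize(p[v0:v1,u0:u1],None,fx=5,fy=5,interpolation=cv2.INTER_CUBIC)[:,:,::-1])
E
```

```text
clock: 20.7
tcp_pos: [0.6063, 0.0716, 0.2809]
orientation: [-0.344, 3.086, 0.001]
contact_force: [-0.4, 0.5, -0.9]
grip_width: 0.0847
[-0.52   0.395  0.39   1.784 -0.178  0.96   1.734] 20.7 [-0.4  0.5 -0.9] 0.0847
tool z(store) [ 0.037 -0.003 -0.999] tool y [-0.003  1.    -0.004] tilt deg 2.1
grasp world [0.6083 0.0718 0.227 ] store [-0.0355 -0.0017  0.227 ] tcp store [-0.0374 -0.0015  0.2809] angle q 1.389 rad 0.1677
```

View pics/n_scene.png

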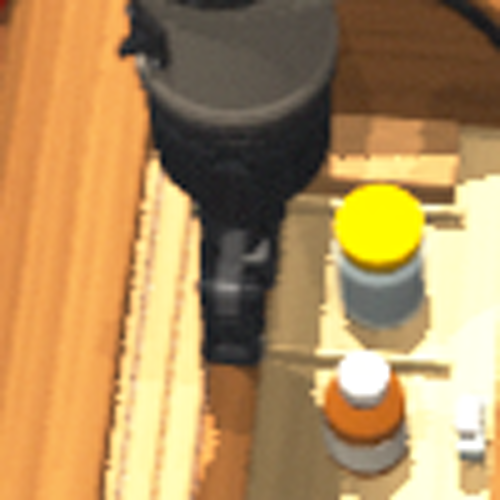

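```bash
python3 -m handwheel '[[[0,0,0,0,0,0,0.05],[0,0,0,0,0,0,0.02],[0,0,0,0,0,0,0.02],[0,0,0,0,0,0,0.02],[0,0,0,0,0,0,0.02]]]' 100; python3 st.py; python3 arc.py 1.389 0.11 2 8 32 .169
```

```text
clock: 21.17
tcp_pos: [0.6061, 0.072, 0.2819]
orientation: [-0.345, 3.085, 0.003]
contact_force: [1.1, -1.4, 1.5]
grip_width: 0.0275
[-0.52   0.393  0.39   1.784 -0.179  0.961  1.734] 21.1667 [ 1.1 -1.4  1.5] 0.0275
tool z(store) [ 0.038 -0.002 -0.999] tool y [-0.003  1.    -0.002] tilt deg 2.2
grasp world [0.6081 0.0724 0.2279] store [-0.0355 -0.0012  0.2279] tcp store [-0.0375 -0.001   0.2819] angle q 1.39 rad 0.1686
[-0.0067, -0.0015, -0.0008]
[-0.0067, -0.0015, -0.001]
[-0.0066, -0.0015, -0.0013]
[-0.0066, -0.0015, -0.0016]
[-0.0065, -0.0015, -0.0018]
[-0.0064, -0.0014, -0.0021]
[-0.0064, -0.0014, -0.0023]
[-0.0063, -0.0014, -0.0026]
[-0.0062, -0.0014, -0.0028]
[-0.006, -0.0013, -0.0031]
[-0.0059, -0.0013, -0.0033]
[-0.0058, -0.0013, -0.0036]
[-0.0056, -0.0013, -0.0038]
[-0.0055, -0.0012, -0.004]
[-0.0053, -0.0012, -0.0042]
[-0.0052, -0.0011, -0.0044]
[-0.005, -0.0011, -0.0046]
[-0.0048, -0.0011, -0.0048]
[-0.0046, -0.001, -0.005]
[-0.0044, -0.001, -0.0052]
[-0.0042, -0.0009, -0.0054]
[-0.004, -0.0009, -0.0055]
[-0.0038, -0.0008, -0.0057]
[-0.0036, -0.0008, -0.0058]
[-0.0033, -0.0007, -0.006]
[-0.0031, -0.0007, -0.0061]
[-0.0029, -0.0006, -0.0062]
[-0.0026, -0.0006, -0.0063]
[-0.0024, -0.0005, -0.0064]
[-0.0021, -0.0005, -0.0065]
[-0.0019, -0.0004, -0.0066]
[-0.0016, -0.0004, -0.0066]
rot per row [ 0.0007 -0.0032  0.    ] end [0.45393398 0.03923093 0.14688394]
```

```bash
python3 -m handwheel '[[[-0.0067,-0.0015,-0.0008,0.0007,-0.0032,0,0.02],[-0.0067,-0.0015,-0.001,0.0007,-0.0032,0,0.02],[-0.0066,-0.0015,-0.0013,0.0007,-0.0032,0,0.02]]]'; python3 st.py | sed -n '1p;3p'; python3 -m handwheel '[[[-0.0066,-0.0015,-0.0016,0.0007,-0.0032,0,0.02],[-0.0065,-0.0015,-0.0018,0.0007,-0.0032,0,0.02],[-0.0064,-0.0014,-0.0021,0.0007,-0.0032,0,0.02]]]'; python3 st.py| sed -n '1p;3p'
```

```text
clock: 21.42
tcp_pos: [0.5886, 0.0681, 0.2796]
orientation: [-0.343, 3.066, 0.005]
contact_force: [6.9, 2.1, -2.6]
grip_width: 0.0274
[-0.53   0.358  0.392  1.839 -0.169  0.919  1.728] 21.4167 [ 6.9  2.1 -2.6] 0.0274
grasp world [0.5916 0.0686 0.2257] store [-0.0524 -0.0012  0.2257] tcp store [-0.0554 -0.0011  0.2796] angle q 1.289 rad 0.1688
clock: 21.67
tcp_pos: [0.569, 0.0637, 0.2745]
orientation: [-0.346, 3.057, 0.005]
contact_force: [4.2, 1.5, 5.1]
grip_width: 0.0274
[-0.538  0.326  0.392  1.896 -0.159  0.882  1.724] 21.6667 [4.2 1.5 5.1] 0.0274
grasp world [0.5725 0.0643 0.2207] store [-0.072  -0.0013  0.2207] tcp store [-0.0756 -0.0011  0.2745] angle q 1.169 rad 0.1689
```

Holding well with the stronger grip and slower pace; continue.

```bash
python3 -m handwheel '[[[-0.0064,-0.0014,-0.0023,0.0007,-0.0032,0,0.02],[-0.0063,-0.0014,-0.0026,0.0007,-0.0032,0,0.02],[-0.0062,-0.0014,-0.0028,0.0007,-0.0032,0,0.02],[-0.006,-0.0013,-0.0031,0.0007,-0.0032,0,0.02],[-0.0059,-0.0013,-0.0033,0.0007,-0.0032,0,0.02]]]'; python3 st.py | sed -n '1p;3p'; python3 -m handwheel '[[[-0.0058,-0.0013,-0.0036,0.0007,-0.0032,0,0.02],[-0.0056,-0.0013,-0.0038,0.0007,-0.0032,0,0.02],[-0.0055,-0.0012,-0.004,0.0007,-0.0032,0,0.02],[-0.0053,-0.0012,-0.0042,0.0007,-0.0032,0,0.02],[-0.0052,-0.0011,-0.0044,0.0007,-0.0032,0,0.02]]]'; python3 st.py| sed -n '1p;3p'
```

```text
clock: 22.08
tcp_pos: [0.5349, 0.0554, 0.258]
orientation: [-0.339, 3.05, 0.007]
contact_force: [0.1, -0.6, 0.6]
grip_width: 0.0202
[-0.548  0.286  0.392  1.994 -0.149  0.815  1.717] 22.0833 [ 0.1 -0.6  0.6] 0.0202
grasp world [0.5387 0.0561 0.2041] store [-0.1068 -0.002   0.2041] tcp store [-0.1107 -0.0018  0.258 ] angle q 0.94 rad 0.1682
clock: 22.5
tcp_pos: [0.5079, 0.0496, 0.2382]
orientation: [-0.338, 3.033, 0.01]
contact_force: [-0.4, 0.4, 0.3]
grip_width: 0.0201
[-0.552  0.262  0.388  2.082 -0.147  0.732  1.718] 22.5 [-0.4  0.4  0.3] 0.0201
grasp world [0.5127 0.0504 0.1844] store [-0.1334 -0.0018  0.1844] tcp store [-0.1382 -0.0017  0.2382] angle q 0.743 rad 0.1683
```

Run:
```python
from h import *
for n,(u0,u1,v0,v1) in dict(scene=(210,350,90,250)).items():
    p,d=r.grab_frame(n); np.savez(f"t_{n}.npz",p=p,d=d)
    cv2.imwrite(f"pics/o_{n}.png",cv2.resize(p[v0:v1,u0:u1],None,fx=3.7,fy=3.7,interpolation=cv2.INTER_CUBIC)[:,:,::-1])
for q in np.arange(.7,1.3,.05): print(round(q,2),np.round(proj("scene",[knob(q,.179)]),1).tolist())
```

```text
0.7 [[327.2, 183.4]]
0.75 [[324.4, 182.0]]
0.8 [[321.6, 180.7]]
0.85 [[318.5, 179.4]]
0.9 [[315.4, 178.1]]
0.95 [[312.1, 176.9]]
1.0 [[308.7, 175.8]]
1.05 [[305.1, 174.8]]
1.1 [[301.5, 173.8]]
1.15 [[297.8, 172.9]]
1.2 [[294.0, 172.0]]
1.25 [[290.2, 171.3]]
1.3 [[286.3, 170.6]]
```

View pics/o_scene.png

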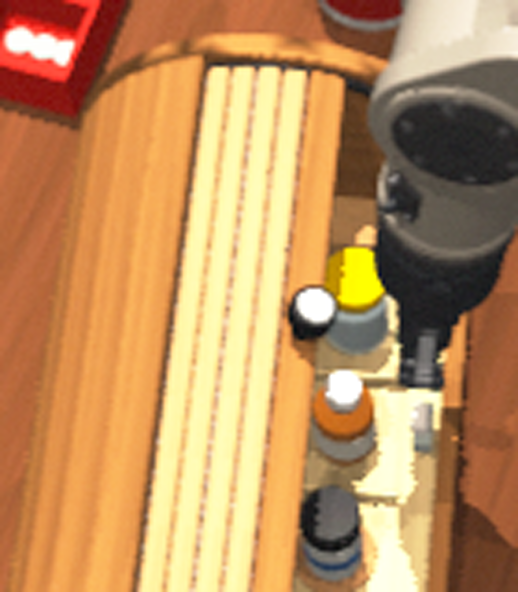

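```bash
python3 -m handwheel '[[[0,0,0.03,0,0,0,0.0],[0,0,0.035,0,0,0,0.0],[0.005,0.001,0.027,0,0,0,0.0],[0.029,0.0065,0,0,0,0,0.0],[0.029,0.0066,0,0,0,0,0.0],[0.028,0.0066,0,0,0,0,0.0],[0,0,0,0,0,0,0.0],[0,0,0,0,0,0,0.0]]]' 60; python3 st.py
```

```text
clock: 23.22
tcp_pos: [0.6001, 0.0708, 0.3298]
orientation: [-0.339, 3.034, 0.008]
contact_force: [-0.6, -0.8, -0.6]
grip_width: -0.0001
[-0.552  0.313  0.415  1.779 -0.15   0.99   1.71 ] 23.2167 [-0.6 -0.8 -0.6] -0.0001
tool z(store) [ 0.089 -0.004 -0.996] tool y [-0.003  1.    -0.004] tilt deg 5.1
grasp world [0.6048 0.0716 0.2761] store [-0.0389 -0.0012  0.2761] tcp store [-0.0436 -0.001   0.3298] angle q 1.395 rad 0.2169
```

```bash
cat > push.py <<'E'
import sys
from h import *
q0,q1,n,rc=map(float,sys.argv[1:5]); n=int(n)
def tcp(q):
    a=q+.089; out=np.array([-np.cos(a),0,np.sin(a)]);u=np.array([np.sin(a),0,np.cos(a)])
    C=np.array([-.02,-.001,.06])+out*rc+u*.015
    t=np.radians(5.1); zt=np.array([np.sin(t),0,-np.cos(t)]); xt=np.array([np.cos(t),0,np.sin(t)])
    return s2w(C+.011*xt-.073*zt)
o=r.get_obs(); P=[o['tcp_pos']]+[tcp(q0+(q1-q0)*i/n) for i in range(n+1)]
print("start TCP target store",w2s(P[1]))
for i,d in enumerate(np.diff(P,axis=0)): print(round(q0+(q1-q0)*i/n,3),np.round(d,4).tolist())
print("end",w2s(P[-1]))
E
python3 -m handwheel '[[[0,0,-0.015,0,0,0,0.0],[0,0,-0.014,0,0,0,0.0],[0,0,0,0,0,0,0.0],[0,0,0,0,0,0,0.0]]]' 60; python3 st.py; python3 push.py 1.18 .11 24 .170
```

```text
clock: 23.55
tcp_pos: [0.5982, 0.0699, 0.3011]
orientation: [-0.338, 3.036, 0.009]
contact_force: [0.2, -0.6, 0.3]
grip_width: 0.0
[-0.543  0.339  0.407  1.814 -0.167  0.932  1.724] 23.55 [ 0.2 -0.6  0.3] 0.0
tool z(store) [ 0.087 -0.003 -0.996] tool y [-0.002  1.    -0.004] tilt deg 5.0
grasp world [0.6029 0.0708 0.2473] store [-0.0409 -0.0016  0.2473] tcp store [-0.0456 -0.0014  0.3011] angle q 1.37 rad 0.1885
start TCP target store [-0.05174086 -0.001       0.30046407]
1.18 [-0.006, -0.001, -0.0007]
1.135 [-0.0072, -0.0016, -0.0018]
1.091 [-0.0071, -0.0016, -0.0021]
1.046 [-0.007, -0.0016, -0.0024]
1.002 [-0.0069, -0.0015, -0.0027]
0.957 [-0.0068, -0.0015, -0.0031]
0.912 [-0.0067, -0.0015, -0.0034]
0.868 [-0.0065, -0.0014, -0.0037]
0.823 [-0.0063, -0.0014, -0.004]
0.779 [-0.0062, -0.0014, -0.0043]
0.734 [-0.006, -0.0013, -0.0045]
0.69 [-0.0058, -0.0013, -0.0048]
0.645 [-0.0056, -0.0012, -0.0051]
0.6 [-0.0053, -0.0012, -0.0053]
0.556 [-0.0051, -0.0011, -0.0055]
0.511 [-0.0048, -0.0011, -0.0058]
0.467 [-0.0046, -0.001, -0.006]
0.422 [-0.0043, -0.001, -0.0062]
0.378 [-0.004, -0.0009, -0.0064]
0.333 [-0.0038, -0.0008, -0.0066]
0.288 [-0.0035, -0.0008, -0.0067]
0.244 [-0.0032, -0.0007, -0.0069]
0.199 [-0.0029, -0.0006, -0.007]
0.155 [-0.0026, -0.0006, -0.0071]
0.11 [-0.0023, -0.0005, -0.0072]
end [-0.1792125  -0.001       0.18199996]
```

```bash
python3 -m handwheel '[[[-0.006,-0.001,-0.003,0,0,0,0.0],[-0.0072,-0.0016,-0.0018,0,0,0,0.0],[-0.0071,-0.0016,-0.0021,0,0,0,0.0],[-0.007,-0.0016,-0.0024,0,0,0,0.0]]]' 60; python3 st.py; python3 -m handwheel '[[[-0.0069,-0.0015,-0.0027,0,0,0,0.0],[-0.0068,-0.0015,-0.0031,0,0,0,0.0],[-0.0067,-0.0015,-0.0034,0,0,0,0.0],[-0.0065,-0.0014,-0.0037,0,0,0,0.0]]]' 60; python3 st.py;python3 - <<'E'
from h import *
for n,(u0,u1,v0,v1) in dict(scene=(210,350,90,250)).items():
    p,d=r.grab_frame(n); np.savez(f"t_{n}.npz",p=p,d=d)
    cv2.imwrite(f"pics/q_{n}.png",cv2.resize(p[v0:v1,u0:u1],None,fx=3.7,fy=3.7,interpolation=cv2.INTER_CUBIC)[:,:,::-1])
E
```

```text
clock: 23.88
tcp_pos: [0.572, 0.0645, 0.2933]
orientation: [-0.338, 3.031, 0.01]
contact_force: [3.0, 0.3, 2.3]
grip_width: 0.0
[-0.555  0.299  0.408  1.887 -0.153  0.892  1.716] 23.8833 [3.  0.3 2.3] 0.0
tool z(store) [ 0.092 -0.003 -0.996] tool y [-0.003  1.    -0.003] tilt deg 5.3
grasp world [0.5769 0.0654 0.2395] store [-0.0674 -0.0012  0.2395] tcp store [-0.0724 -0.001   0.2933] angle q 1.223 rad 0.1857
clock: 24.22
tcp_pos: [0.5444, 0.0585, 0.2792]
orientation: [-0.338, 3.034, 0.01]
contact_force: [0.6, 0.9, 4.1]
grip_width: 0.0005
[-0.563  0.269  0.408  1.962 -0.142  0.847  1.709] 24.2167 [0.6 0.9 4.1] 0.0005
tool z(store) [ 0.089 -0.003 -0.996] tool y [-0.003  1.    -0.004] tilt deg 5.1
grasp world [0.5491 0.0594 0.2254] store [-0.0959 -0.001   0.2254] tcp store [-0.1007 -0.0009  0.2792] angle q 1.052 rad 0.182
```

View pics/q_scene.png

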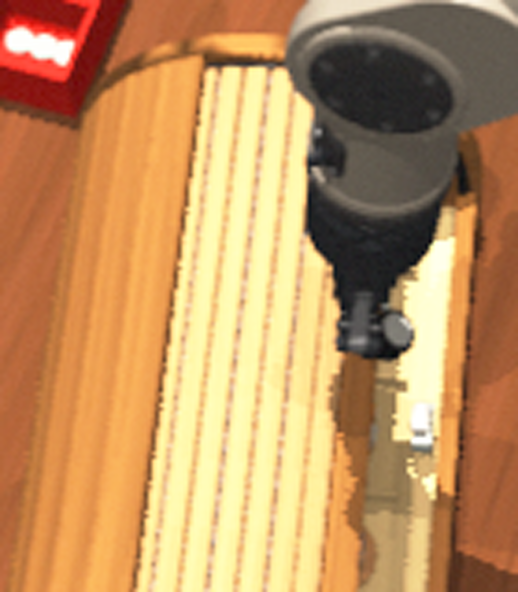

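```bash
python3 -m handwheel '[[[-0.0063,-0.0014,-0.004,0,0,0,0.0],[-0.0062,-0.0014,-0.0043,0,0,0,0.0],[-0.006,-0.0013,-0.0045,0,0,0,0.0],[-0.0058,-0.0013,-0.0048,0,0,0,0.0],[-0.0056,-0.0012,-0.0051,0,0,0,0.0],[-0.0053,-0.0012,-0.0053,0,0,0,0.0]]]' 60; python3 st.py; python3 -m handwheel '[[[-0.0051,-0.0011,-0.0055,0,0,0,0.0],[-0.0048,-0.0011,-0.0058,0,0,0,0.0],[-0.0046,-0.001,-0.006,0,0,0,0.0],[-0.0043,-0.001,-0.0062,0,0,0,0.0],[-0.004,-0.0009,-0.0064,0,0,0,0.0]]]' 60; python3 st.py;python3 - <<'E'
from h import *
for n,(u0,u1,v0,v1) in dict(scene=(230,370,110,260)).items():
    p,d=r.grab_frame(n); np.savez(f"t_{n}.npz",p=p,d=d)
    cv2.imwrite(f"pics/s_{n}.png",cv2.resize(p[v0:v1,u0:u1],None,fx=3.7,fy=3.7,interpolation=cv2.INTER_CUBIC)[:,:,::-1])
E
```

```text
clock: 24.77
tcp_pos: [0.5092, 0.0507, 0.2507]
orientation: [-0.338, 3.034, 0.009]
contact_force: [0.9, -0.7, 2.1]
grip_width: 0.0
[-0.567  0.246  0.402  2.068 -0.139  0.763  1.709] 24.7667 [ 0.9 -0.7  2.1] 0.0
tool z(store) [ 0.089 -0.003 -0.996] tool y [-0.003  1.    -0.004] tilt deg 5.1
grasp world [0.5139 0.0515 0.1969] store [-0.132  -0.001   0.1969] tcp store [-0.1368 -0.0008  0.2507] angle q 0.796 rad 0.1768
clock: 25.18
tcp_pos: [0.4866, 0.0457, 0.2207]
orientation: [-0.338, 3.034, 0.01]
contact_force: [0.1, -1.4, 1.5]
grip_width: -0.0
[-0.56   0.255  0.392  2.143 -0.154  0.678  1.725] 25.1833 [ 0.1 -1.4  1.5] -0.0
tool z(store) [ 0.089 -0.003 -0.996] tool y [-0.003  1.    -0.004] tilt deg 5.1
grasp world [0.4913 0.0466 0.167 ] store [-0.1551 -0.001   0.167 ] tcp store [-0.1599 -0.0008  0.2207] angle q 0.581 rad 0.1723
```

View pics/s_scene.png

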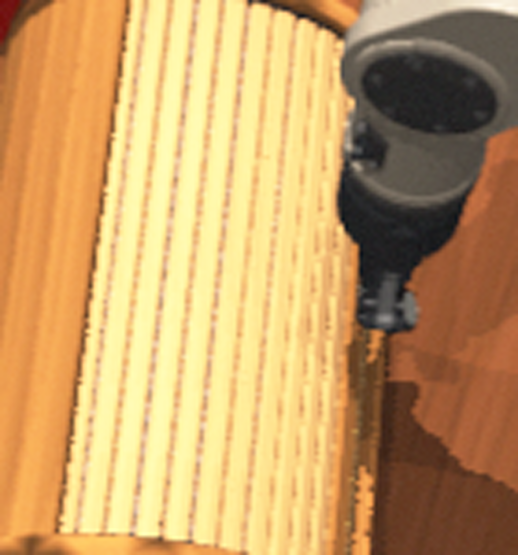

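```bash
python3 -m handwheel '[[[-0.0038,-0.0008,-0.0066,0,0,0,0.0],[-0.0035,-0.0008,-0.0067,0,0,0,0.0],[-0.0032,-0.0007,-0.0069,0,0,0,0.0],[-0.0029,-0.0006,-0.007,0,0,0,0.0],[-0.0026,-0.0006,-0.0071,0,0,0,0.0]]]' 60; python3 st.py;  python3 push.py .11 -0.02 10 .170
```

```text
clock: 25.65
tcp_pos: [0.471, 0.0423, 0.1865]
orientation: [-0.338, 3.033, 0.01]
contact_force: [0.6, -0.3, 1.3]
grip_width: 0.0
[-0.541  0.291  0.371  2.204 -0.188  0.584  1.757] 25.65 [ 0.6 -0.3  1.3] 0.0
tool z(store) [ 0.09  -0.003 -0.996] tool y [-0.003  1.    -0.004] tilt deg 5.1
grasp world [0.4758 0.0431 0.1327] store [-0.171  -0.0009  0.1327] tcp store [-0.1759 -0.0007  0.1865] angle q 0.359 rad 0.1676
start TCP target store [-0.1792125  -0.001       0.18199996]
0.11 [-0.0032, -0.001, -0.0045]
0.097 [-0.0006, -0.0001, -0.0021]
0.084 [-0.0006, -0.0001, -0.0021]
0.071 [-0.0005, -0.0001, -0.0021]
0.058 [-0.0005, -0.0001, -0.0022]
0.045 [-0.0005, -0.0001, -0.0022]
0.032 [-0.0005, -0.0001, -0.0022]
0.019 [-0.0004, -0.0001, -0.0022]
0.006 [-0.0004, -0.0001, -0.0022]
-0.007 [-0.0004, -0.0001, -0.0022]
-0.02 [-0.0004, -0.0001, -0.0022]
end [-0.18409413 -0.001       0.16037384]
```

```bash
python3 -m handwheel '[[[-0.002,-0.0005,-0.004,0,0,0,0.0],[-0.0012,-0.0004,-0.003,0,0,0,0.0],[-0.0006,-0.0001,-0.002,0,0,0,0.0],[0,0,0,0,0,0,0]]]' 60; python3 st.py|sed -n '1p;3p'; python3 -m handwheel '[[[-0.0005,-0.0001,-0.002,0,0,0,0.0],[-0.0005,-0.0001,-0.002,0,0,0,0.0],[0,0,0,0,0,0,0]]]' 60; python3 st.py|sed -n '1p;3p'
```

```text
clock: 25.98
tcp_pos: [0.4674, 0.0413, 0.1783]
orientation: [-0.338, 3.034, 0.01]
contact_force: [-2.8, -0.5, 6.0]
grip_width: -0.0002
[-0.534  0.301  0.364  2.217 -0.199  0.562  1.768] 25.9833 [-2.8 -0.5  6. ] -0.0002
grasp world [0.4722 0.0422 0.1245] store [-0.1747 -0.001   0.1245] tcp store [-0.1795 -0.0009  0.1783] angle q 0.306 rad 0.1676
clock: 26.23
tcp_pos: [0.4663, 0.0411, 0.1742]
orientation: [-0.338, 3.034, 0.01]
contact_force: [-1.2, -0.3, 3.5]
grip_width: 0.0005
[-0.53   0.307  0.36   2.222 -0.204  0.551  1.772] 26.2333 [-1.2 -0.3  3.5] 0.0005
grasp world [0.4711 0.042  0.1204] store [-0.1758 -0.001   0.1204] tcp store [-0.1807 -0.0009  0.1742] angle q 0.281 rad 0.1672
```

```bash
for i in 1; do python3 -m handwheel '[[[-0.0005,-0.0001,-0.002,0,0,0,0.0],[-0.0005,-0.0001,-0.002,0,0,0,0.0],[0,0,0,0,0,0,0]]]' 60; done; python3 st.py|sed -n '1p'; python3 -m handwheel '[[[-0.0005,-0.0001,-0.002,0,0,0,0.0],[-0.0005,-0.0001,-0.002,0,0,0,0.0],[0,0,0,0,0,0,0]]]' 60; python3 st.py|sed -n '1p;3p'
```

```text
clock: 26.48
tcp_pos: [0.4652, 0.0408, 0.1698]
orientation: [-0.338, 3.034, 0.009]
contact_force: [-0.5, -0.1, -0.9]
grip_width: 0.0001
[-0.527  0.314  0.356  2.227 -0.209  0.539  1.777] 26.4833 [-0.5 -0.1 -0.9] 0.0001
clock: 26.73
tcp_pos: [0.4642, 0.0406, 0.1658]
orientation: [-0.338, 3.034, 0.009]
contact_force: [-0.4, -0.1, -0.1]
grip_width: -0.0002
[-0.523  0.32   0.352  2.232 -0.215  0.529  1.782] 26.7333 [-0.4 -0.1 -0.1] -0.0002
grasp world [0.4689 0.0415 0.112 ] store [-0.1781 -0.001   0.112 ] tcp store [-0.1829 -0.0009  0.1658] angle q 0.229 rad 0.1664
```

```bash
python3 -m handwheel '[[[-0.0003,-0.0001,-0.0015,0,0,0,0.0],[-0.0003,0,-0.0015,0,0,0,0.0],[0,0,0,0,0,0,0]]]' 60; python3 st.py|sed -n '1p;3p';python3 - <<'E'
from h import *
for n,(u0,u1,v0,v1) in dict(scene=(230,370,110,260)).items():
    p,d=r.grab_frame(n); np.savez(f"t_{n}.npz",p=p,d=d)
    cv2.imwrite(f"pics/v_{n}.png",cv2.resize(p[v0:v1,u0:u1],None,fx=3.7,fy=3.7,interpolation=cv2.INTER_CUBIC)[:,:,::-1])
E
```

```text
clock: 26.98
tcp_pos: [0.4637, 0.0406, 0.1629]
orientation: [-0.338, 3.034, 0.01]
contact_force: [-0.4, 0.2, -0.1]
grip_width: 0.0004
[-0.52   0.325  0.349  2.234 -0.219  0.521  1.786] 26.9833 [-0.4  0.2 -0.1] 0.0004
grasp world [0.4684 0.0414 0.1091] store [-0.1786 -0.001   0.1091] tcp store [-0.1834 -0.0008  0.1629] angle q 0.211 rad 0.166
```

View pics/v_scene.png

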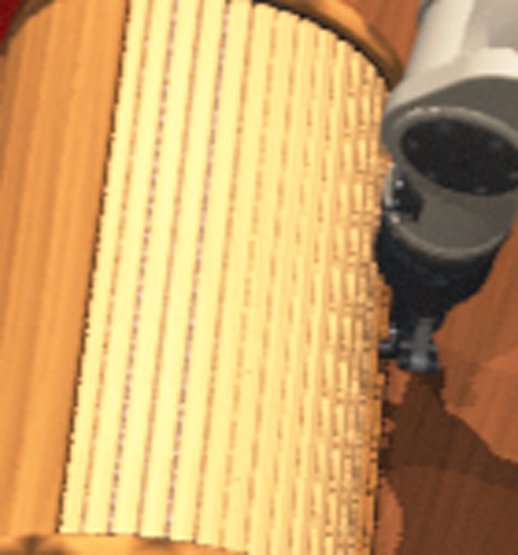

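```bash
python3 -m handwheel '[[[-0.0002,0,-0.0015,0,0,0,0.0],[-0.0002,0,-0.001,0,0,0,0.0],[0,0,0,0,0,0,0]]]' 60; python3 st.py|sed -n '1p;3p'
```

```text
clock: 27.28
tcp_pos: [0.4639, 0.0405, 0.1618]
orientation: [-0.338, 3.033, 0.011]
contact_force: [-5.0, -0.4, 17.8]
grip_width: 0.0003
[-0.517  0.327  0.347  2.235 -0.222  0.517  1.789] 27.2833 [-5.  -0.4 17.8] 0.0003
grasp world [0.4687 0.0414 0.108 ] store [-0.1783 -0.0011  0.108 ] tcp store [-0.1831 -0.0009  0.1618] angle q 0.205 rad 0.1654
```

```bash
python3 -m handwheel '[[[0,0,0.01,0,0,0,0.0],[-0.002,0,0.03,0,0,0,0.0],[0,0,0.04,0,0,0,0.0],[0,0,0.04,0,0,0,0.0],[0,0.01,0.038,0,0,0,0.0],[0,0.04,0,0,0,0,0.0],[0,0.04,0,0,0,0,0.0],[-0.01,0.04,0,0,0,0,0.0],[-0.015,0.038,0,0,0,0,0.0],[-0.015,0.038,0,0,0,0,0.0]]]' 60;  python3 -m handwheel '[[[-0.015,0.038,0,0,0,-0.03,0.0],[-0.015,0.038,0,0,0,-0.03,0.0],[-0.015,0.038,0,0,0,-0.03,0.0],[-0.015,0.038,0,0,0,-0.03,0.0],[-0.015,0.038,0,0,0,-0.03,0.0],[0,0,0,0,0,0,0.0],[0,0,0,0,0,0,0.0]]]'
python3 - <<'E'
from h import *
for n,(u0,u1,v0,v1) in dict(scene=(190,400,30,300),top=(220,520,110,330)).items():
    p,d=r.grab_frame(n); np.savez(f"t_{n}.npz",p=p,d=d)
    cv2.imwrite(f"pics/w_{n}.png",cv2.resize(p[v0:v1,u0:u1],None,fx=2.2,fy=2.2,interpolation=cv2.INTER_CUBIC)[:,:,::-1])
    P,uv=cloud(n,d); L=w2s(P); rr=np.hypot(L[:,0]+.02,L[:,2]-.06)
    k=(rr>.15)&(rr<.2)&(abs(L[:,1])<.025)&(L[:,2]>.03)&(L[:,0]<-.05); 
    print(n,k.sum(),L[k].mean(0).round(4),L[k].min(0).round(4),L[k].max(0).round(4))
    for q in (0,.05,.11): print(q,proj(n,[knob(q,.179)]).round(1).tolist())
    for l,X in (("mug",(.314,.385)),("tin",(.66,-.33))):
        for m in r.masks_of(l,n): print(l,n,round(m["p"],2),np.round(m["at"]),np.round(np.median(cloud(n,d,m["pixels"])[0],0),3))
print(r.get_obs()['clock'],r.get_obs()['tcp_pos'])
E
```

```text
clock: 28.12
tcp_pos: [0.4207, 0.2482, 0.3192]
orientation: [-0.337, 3.033, 0.01]
contact_force: [0.4, 0.1, -0.8]
grip_width: 0.0001
clock: 28.7
tcp_pos: [0.3446, 0.4389, 0.3184]
orientation: [-0.118, 3.05, -0.001]
contact_force: [0.1, -1.2, 0.2]
grip_width: -0.0
scene 106 [-0.1845  0.0038  0.0851] [-0.1974 -0.0111  0.0654] [-0.1683  0.0152  0.0937]
0 [[346.6, 204.5]]
0.05 [[346.4, 203.0]]
0.11 [[346.0, 201.3]]
mug scene 0.88 [373. 288.] [0.338 0.211 0.044]
mug scene 0.66 [328. 421.] [0.343 0.548 0.007]
mug scene 0.62 [280. 472.] [0.407 0.687 0.071]
tin scene 0.88 [310.  69.] [ 0.659 -0.316  0.107]
top 85 [-0.1851  0.      0.0854] [-0.197  -0.0154  0.0637] [-0.1679  0.0139  0.0999]
0 [[358.1, 253.6]]
0.05 [[358.2, 253.0]]
0.11 [[358.3, 251.9]]
mug top 0.74 [246. 293.] [0.337 0.381 0.01 ]
mug top 0.71 [127. 277.] [0.402 0.735 0.043]
mug top 0.65 [291. 298.] [0.329 0.24  0.008]
tin top 0.75 [478. 181.] [ 0.66  -0.33   0.109]
29.0 [0.34740636 0.43519702 0.3189062 ]
```

View pics/w_scene.png

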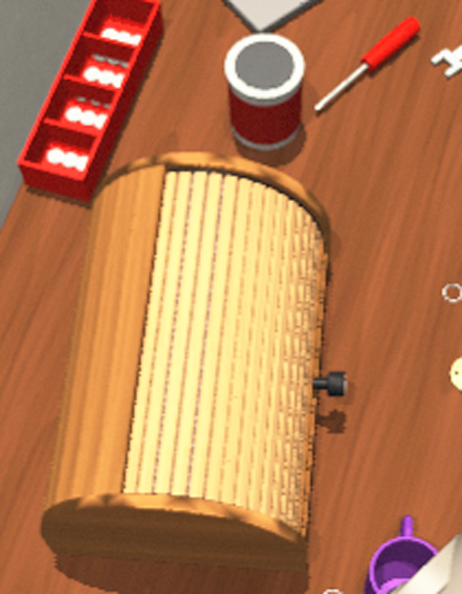

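View pics/w_top.png

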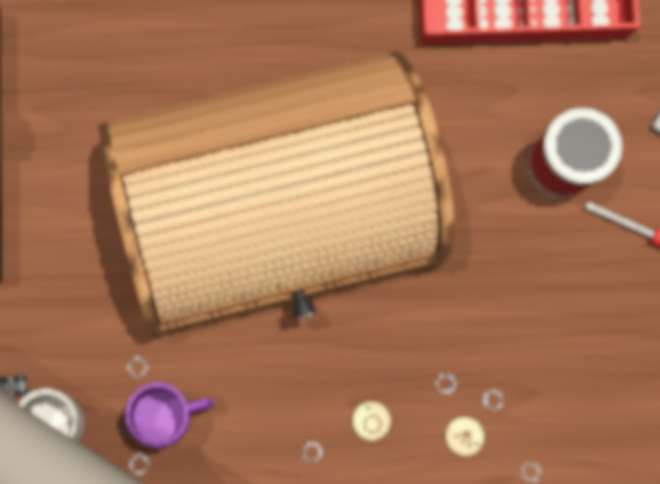

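Run:
```python
from h import *
for n in("scene","top"):
    o=np.load(f"t_{n}.npz");P,uv=cloud(n,o["d"]); L=w2s(P); rr=np.hypot(L[:,0]+.02,L[:,2]-.06)
    k=(rr>.15)&(rr<.183)&(abs(L[:,1])<.012)&(L[:,2]>.06)&(L[:,0]<-.1)
    M=L[k]; print(n,k.sum(),np.percentile(M[:,2],[50,75,90,95]).round(4))
    # circle fit about horizontal knob axis: z0
    from scipy.optimize import least_squares
    s=least_squares(lambda c:np.hypot(M[:,1]-c[0],M[:,2]-c[1])-.015,[0,.075],loss="soft_l1",f_scale=.002); print("knob axis y,z",s.x.round(4)," q~",(np.arcsin((s.x[1]-.06)/.169)-.089).round(3))
```

```text
scene 89 [0.0872 0.0899 0.0914 0.0921]
knob axis y,z [-0.0014  0.0744]  q~ -0.004
top 74 [0.0867 0.091  0.0943 0.096 ]
knob axis y,z [-0.0035  0.0756]  q~ 0.004
```

Both cameras put the door at q ≈ 0. The tin and mug are where they were and the robot touches nothing, so I'm handing in.

```bash
python3 -c "
from bench import r
print(r.hand_in())"
```

```text
the job is handed in; nothing more can be done
None
```

The lens canister is standing on the cork pad in the left bay and the tambour is fully shut. I handed the job in at about 29 s.

**Opening:** I rolled the door up by its knob to the stop. The knob slipped out of the grip once on the way, so I gripped it again; at the stop I felt about 35 N on two axes.

**Placing:** I lowered the canister until I felt the pad, then let go. Both cameras then showed it upright, within about 1–2 mm of the pad's centre.

**Closing:** The knob slipped out of the grip twice while I was pulling it down. I finished by pushing it down with the closed fingertips, past the catch and onto the shut stop, where I felt about 18 N.

**Last checks:**
- **Door:** after backing off, both cameras put it at -0.004 and +0.004 rad, where shut is below 0.03.
- **Tin and mug:** the tin had not moved. The mug was partly hidden by the arm: only the top camera saw it, reading it about 2 cm farther out than at the start. That is within what a partial view can cause, and the arm passed about 15 cm above it.
- **Jar and bottle:** both looked undisturbed in the last picture before the door covered them. I could not check inside once it was shut.
- **Catch:** I did not sample its peak force, only the drop to zero afterwards and then the hard stop.

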